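Unload a drill jig and put it back together

TASK

Take the drilled steel plate out of the drill jig and lay it flat in the green tray. To reach it, first lift the two slip bushes out of the drill plate (they are loose and fall out if the drill plate is lifted with them in it) and put them on the red mat, then lift off the drill plate and lay it on the mat as well. When the drilled plate is in the tray, put the jig back together as it was: the drill plate fully down on its two dowels the same way round, and each bush fully home in the hole it came from; leave the oil can, chisel and steel block alone.

Things in the scene. Friction and masses are not known exactly. Their poses are not given: they have to be found in the camera images.
- jig_base: Dark jig base, fixed, 210 x 130 x 12 mm; origin: centre of underside, x along its length. Two dowels: thick (18 mm dia) at x = -76 mm and thin (9 mm) at x = +76: each on a 35 mm round shoulder with top at 42 mm height, straight to 55, then tapering to a tip at 65. Nest pins (x +-34, y +-33.5 mm) and end stops (x +-55.5), up to 27 mm high, surround the drilled plate, 1 to 4 mm clear.
- drill_plate: Loose aluminium plate, 190 x 42 x 12 mm, about 0.32 kg; origin: centre of underside, x along its length. Starts on the dowel shoulders, underside at 42 mm height, its frame in line with the jig's. Holes: 24 mm at x = -76 (thick dowel), 15 mm at x = +76 (thin dowel; too small for the thick one), two 27 mm bush holes with dark rings at x = +-34, a square window. Grip across the 42 mm at mid-length.
- brass_bush: Loose brass slip bush, 0.12 kg: knurled round head 35 mm dia, 14 mm high, over a shank 22 mm dia, 20 mm long with bevelled end; origin: centre of the shank's lower end, z up. Starts in either bush hole of the drill plate, head resting on the plate's top, shank end at 34 mm height. Grip it by the head; it can stand on its shank.
- black_bush: Loose black slip bush, same outer sizes and origin as the brass bush, with a wider bore; it starts in the other bush hole.
- drilled_plate: The workpiece: grey steel plate with three holes, 60 x 100 x 10 mm, about 0.25 kg; origin: centre of underside, y along its 100 mm length. Starts in the jig under the drill plate, 10 mm below it, its edges showing on both sides; its length lies along the jig's x, underside at 22 mm height. Grip across the 60 mm at the middle.
- mat: Dark red ribbed rubber mat, 240 x 190 x 4 mm, fixed on the worktop to one side of the jig; origin at the centre of its underside, x along the 240 mm side. It is the side area for the bushes and the drill plate.
- tray: Open green plastic tray, 190 x 150 mm outside, walls 4 mm thick and rising to 32 mm, floor 4 mm thick; origin at the centre of its underside, x along the 190 mm side; fixed on the worktop on the other side of the jig from the mat. It is empty at the start.
- oil_can: Pale metal oil can with a long spout, 66 x 89 x 159 mm, a bystander behind the jig; origin: centre of underside.
- cold_chisel: Steel cold chisel lying flat, 18 x 150 x 13 mm, a bystander behind the jig; origin: centre of underside.
- work_block: Shiny squared steel block, 40 x 50 x 30 mm, a bystander behind the jig; origin: centre of underside.
Not all that is in view belongs to the job. What is shaped like the drilled_plate but yellow is not meant.

How it is judged:
By the outcome, as a careful person would: the job done as asked, in the order asked, and still so for the second after the job is handed in, with the robot touching nothing.
It also fails if it takes over 134 s, if anything falls off the work surface, if the arm or the gripper's body presses on something with over 40 N, if the wrist force passes 120 N, or if a joint passes its speed limit or range.

ROBOT

A 6-joint arm with a two-finger parallel gripper is mounted at the origin on a cart in front of the work surface, level with it; the furniture and walls round the work are solid. World frame = base frame: x ahead of the robot, y to its left, z up, the work surface at z = 0. Lengths are in m, angles in rad, forces in N, time in s.
With the tool pointing down it reaches from about 0.35 to 0.85 m from the base axis. Payload 8.1 kg.
Tool frame: the origin (TCP) lies between the finger pads; the fingertips stand 19 mm ahead of it and the grasp point (between the pads) is the TCP; z points along the fingers, y is the line along which they close (so a half turn about z gives the same grasp; the last joint's range is limited). The gripper opens to 85 mm and grips with 20 to 120 N. Pads are 22 mm wide; open, the fingers measure 114 mm over their backs; the gripper's body (76 mm by 85 mm) begins 54 mm behind the grasp point. The pads swing forward as they close: fully open they stand 13 mm farther back than shut.
Start: joints at [1.227, 0.13, 1.488, -0, 1.523, -0.085], TCP at [0.154, 0.58, 0.25] pointing down, gripper open.
Joint ranges: [-2.96, 2.96], [-0.89, 2.26], [0.02, 2.5], [-1.34, 4.48], [0, 2.73], [-2.66, 2.66]. Speed limits (rad/s): [2.39, 2.39, 2.79, 3.14, 3.14, 3.14].

INTERFACE

Orientations are given as a unit quaternion [w, x, y, z].
In Python, from cell import telemetry, imaging, arm gives the robot as it stands.
- The arm moves only by the tool hand_motion, called after ">>>" as name(argument=value, ...) on one line, values as JSON. Schema: {"type":"object","properties":{"offsets":{"type":"array","items":{"type":"number"},"minItems":6,"maxItems":60},"jaw":{"type":"number"},"squeeze":{"type":"number"},"only":{"type":"string"},"quiet":{"type":"boolean"},"lines":{"type":"string"}},"required":["offsets"],"additionalProperties":false}. offsets is one flat list of numbers that holds 1 to 10 rows one after another, with no inner brackets; each row has 6 numbers: dx, dy, dz in a scale on which 1.0 is 0.8 m, then a rotation vector rx, ry, rz in fractions of the full range, 1 being pi rad; each row is the pose to reach, as a shift and turn from the pose commanded when the call began, along the tool's axes at that moment; what a row does not reach only later rows make up. A row lasts 1/10 s, in which the tool goes at most 0.05 m and 0.15 rad, less where a joint would pass 70% of its speed; a pose out of reach is approached as far as the arm can. jaw is the finger opening in m, set as the call begins (left out keeps the last). The fingers move at their own pace and stop on an object; squeeze is the grip in N (left out, the last holds). Time passes only in rows, so rows that do not move let the fingers close. The tool returns the time, the measured TCP pose, the force, the opening and the grip force at its end. only (a regular expression) keeps the lines of the reply that match it, lines (a string "A,B") keeps lines A to B, and quiet returns only ok. A shift or turn number past 1, either way, is cut back to 1. Input that does not fit is refused with a message, and nothing moves.
- telemetry.get_state(): the state, without advancing time (a new reading comes with each control period).
- imaging.capture(name): name is "scene" or "top"; returns a dict with "frame" (400x640x3 uint8, red, green, blue), "depth" (400x640 float32, m along the optical axis (not along the pixel's ray), 0 where there is no reading), "K" (3x3 intrinsics, pixels), "dist" ([k1, k2, p1, p2, k3] as OpenCV has them; the pictures are not rectified), "R" (3x3) and "t" (3): a world point X has camera coordinates R X + t. Camera axes: x right, y down, z forward; pixel columns grow to the right and rows downward; lengths in m; the calibration is good to about 2 mm. A picture is of the moment at which its call begins.
- arm.close_job(): hands the job in; it is judged then, once.
The state is a dict: "time_s": time; "joints": joint angles; "qd": joint speeds; "joint_efforts": joint torques, N m; "eef_pos": TCP position; "tool_rot": TCP orientation; "ft_force": force on the tool from outside, world axes, zero at the start; "wrist_torque": the same for the moment, N m; "opening": finger opening in m; "gripper_force": force on a finger pad.
Only numpy, scipy, OpenCV 4.12 (cv2) and the standard library are available. Lean on these libraries where they do the work, as an engineer would, in place of code of your own. Each camera call takes 0.05 s, during which the arm holds its last target. There are 200 camera calls.

## Working session

There is one attempt and no reset: what is moved stays moved. The work goes in short steps, Python scripts to look and compute and a tool call to move; the robot and the scene stay as the last step left them, time stands still between calls to the robot, and variables do not carry over. Pictures are saved under pics/ and viewed, at most 14 in all, crops included, and the job is handed in when it is done.

```bash
ls; mkdir -p pics; python3 - <<'E'
from cell import telemetry, imaging, arm
import cv2
s=telemetry.get_state();print(s)
for n in("scene","top"):
    c=imaging.capture(n);cv2.imwrite(f"pics/{n}0.png",c["frame"][...,::-1]);print(n,c["K"],c["dist"],c["R"],c["t"])
E
```

```text
pics
{'time_s': 0.0, 'joints': array([ 1.22661121e+00,  1.31144658e-01,  1.48928692e+00,  6.42427772e-07,
        1.52299503e+00, -8.54194199e-02]), 'qd': array([-9.68183654e-04, -7.59355384e-05,  1.22177587e-04, -2.33206598e-04,
        1.85185787e-03,  1.55800073e-03]), 'joint_efforts': array([ 1.17116208e-03, -5.69368708e+01, -5.00575054e+01,  2.23066795e-04,
        1.42144339e-02, -2.72364582e-05]), 'eef_pos': array([0.15334766, 0.57954042, 0.24925006]), 'tool_rot': array([-1.95770879e-04,  1.29022137e-01,  9.91641290e-01, -8.95834604e-04]), 'ft_force': array([ 1.10831501,  0.81686301, -0.02014546]), 'wrist_torque': array([-0.01100513,  0.05660461, -0.01963805]), 'gripper_force': 0.0, 'opening': 0.08571248645416878}
scene [[401.55224188   0.         315.6017051 ]
 [  0.         401.55224188 196.78110229]
 [  0.           0.           1.        ]] [-0.0284387  0.         0.         0.         0.       ] [[ 0.88331912 -0.46846107  0.017075  ]
 [-0.29755334 -0.58846133 -0.7517814 ]
 [ 0.36222829  0.65898217 -0.6591913 ]] [-0.57287771  0.25838218  0.88146656]
top [[441.96910695   0.         318.83995514]
 [  0.         441.96910695 206.42859455]
 [  0.           0.           1.        ]] [-0.06444824  0.          0.          0.          0.        ] [[-0.0669633  -0.99775404 -0.00166976]
 [-0.97317173  0.0656825  -0.22050533]
 [ 0.22011976 -0.0131408  -0.97538434]] [0.03265734 0.66908544 1.00045706]
```

View pics/scene0.png

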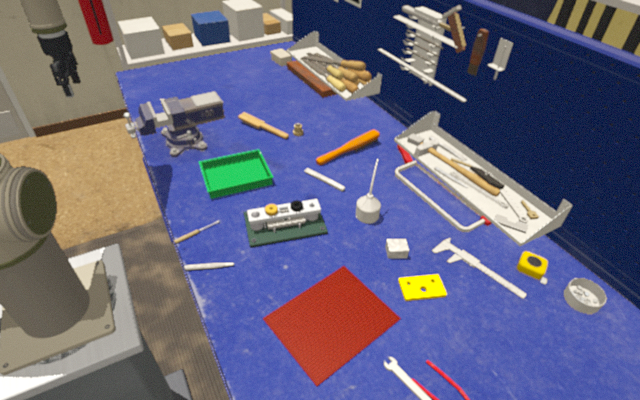

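View pics/top0.png

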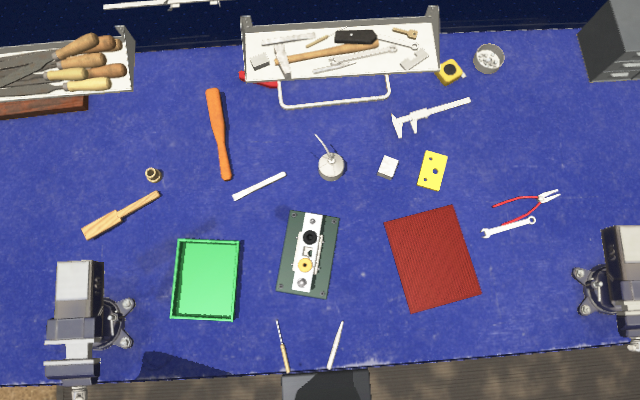

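The scene view shows the robot at left, the tray at (236,173), the jig at (287,220) and the mat at (332,322). In the top view, world x is up and y is left. There the tray is at (206,280), the jig at (308,255) and the mat at (432,258). The brass bush is at (305,265), the black bush at (310,237).

Things that could be mistaken for what I want, in top-view pixels:
- **Drilled plate:** the grey plate under the white drill plate (308,253), or the yellow plate (432,170), which is a decoy.
- **Brass bush:** the one in the jig (305,265), or the brown ring (153,174), which is a decoy.
- **Black bush:** the one in the jig (310,237); the black thing in the shelf tray (355,37) is not it.

I choose the ones in the jig and check them in one close crop.

```bash
cat > h.py <<'E'
import numpy as np, cv2
from cell import telemetry, imaging
from scipy.spatial.transform import Rotation as Rn
def ray(c,px,z):
    """pixel(s) -> world points on plane z"""
    px=np.atleast_2d(np.asarray(px,float))
    u=cv2.undistortPoints(px[:,None],c["K"],np.array(c["dist"]))[:,0]
    d=np.c_[u,np.ones(len(u))]@c["R"]; o=-c["R"].T@c["t"]
    return o+d*((z-o[2])/d[:,2])[:,None]
def proj(c,X):
    X=np.atleast_2d(np.asarray(X,float))
    return cv2.projectPoints(X,cv2.Rodrigues(c["R"])[0],c["t"],c["K"],np.array(c["dist"]))[0][:,0]
def tri(c1,p1,c2,p2):
    def od(c,p):
        u=cv2.undistortPoints(np.array([[p]],float),c["K"],np.array(c["dist"]))[0,0]
        d=c["R"].T@np.r_[u,1]; return -c["R"].T@c["t"],d/np.linalg.norm(d)
    A=0;b=0
    for o,d in(od(c1,p1),od(c2,p2)):
        M=np.eye(3)-np.outer(d,d);A=A+M;b=b+M@o
    return np.linalg.solve(A,b)
def hsv(c): return cv2.cvtColor(c["frame"],cv2.COLOR_RGB2HSV)
def big(m,roi=None):
    """largest contour of a mask, optionally in roi x0,y0,x1,y1"""
    m=m.astype(np.uint8)
    if roi: k=np.zeros_like(m);k[roi[1]:roi[3],roi[0]:roi[2]]=1;m=m*k
    return max(cv2.findContours(m,cv2.RETR_EXTERNAL,cv2.CHAIN_APPROX_NONE)[0],key=cv2.contourArea)
def rect(P):
    """min area rect of world xy points: centre, long/short, angle of long side (deg)"""
    (x,y),(w,h),a=cv2.minAreaRect((np.asarray(P)[:,:2]*1000).astype(np.float32))
    if w<h:w,h,a=h,w,a+90
    return round(x,1),round(y,1),round(w,1),round(h,1),round((a+90)%180-90,2)
def delta(goal,yaw):
    """goal TCP position and direction (rad, world) of the tool y line, pointing down -> shift in tool axes and turn about tool z"""
    s=telemetry.get_state();R=Rn.from_quat(np.r_[s["tool_rot"][1:],s["tool_rot"][0]]).as_matrix()
    cur=np.arctan2(R[1,1],R[0,1]);t=(yaw-cur+np.pi/2)%np.pi-np.pi/2
    return (R.T@(np.array(goal)-s["eef_pos"])).round(4), round(-t,4), R.round(4).tolist(), s["joints"].round(3)
E
python3 - <<'E'
from h import *
t=imaging.capture("top");s=imaging.capture("scene")
a=cv2.resize(t["frame"][205:305,265:350],None,fx=4.6,fy=4.6,interpolation=cv2.INTER_CUBIC)
b=cv2.resize(s["frame"][190:250,240:335],None,fx=4.2,fy=4.2,interpolation=cv2.INTER_CUBIC)
h=max(len(a),len(b));I=np.zeros((h,a.shape[1]+b.shape[1],3),np.uint8);I[:len(a),:a.shape[1]]=a;I[:len(b),a.shape[1]:]=b
cv2.imwrite("pics/crop1.png",I[...,::-1])
H=hsv(t);h,S,v=cv2.split(H)
for n,m,roi,z in(("tray rim",(h>55)&(h<80)&(S>120)&(v>60),(160,225,255,335),.032),("mat",((h<8)|(h>172))&(S>120),(375,195,495,320),.004),("base",(h>40)&(h<95)&(S>25)&(v<110),(265,200,350,310),.012)):
    c=big(m,roi)[:,0];print(n,rect(ray(t,c,z)))
def depthz(c,p):
    u=cv2.undistortPoints(np.array([[p]],float),c["K"],np.array(c["dist"]))[0,0];X=np.r_[u,1]*c["depth"][p[1],p[0]];return (c["R"].T@(X-c["t"])).round(4)
for p in((308,253),(310,237),(305,265),(206,280),(432,258),(285,285)):print(p,depthz(t,p),H[p[1],p[0]])
E
```

```text
tray rim (518.0, 278.9, 194.2, 158.0, -6.16)
mat (534.1, -291.0, 238.3, 188.8, 10.94)
base (626.7, -22.4, 65.9, 15.8, -13.03)
(308, 253) [0.5661 0.0222 0.0085] [56 19 93]
(310, 237) [0.601  0.0142 0.0444] [45  9 58]
(305, 265) [0.5329 0.0306 0.0467] [18 69 48]
(206, 280) [0.5155 0.2835 0.0017] [ 67 114 242]
(432, 258) [ 0.5322 -0.2911  0.0046] [  2 174 154]
(285, 285) [0.49   0.0843 0.0089] [ 66  34 144]
```

View pics/crop1.png

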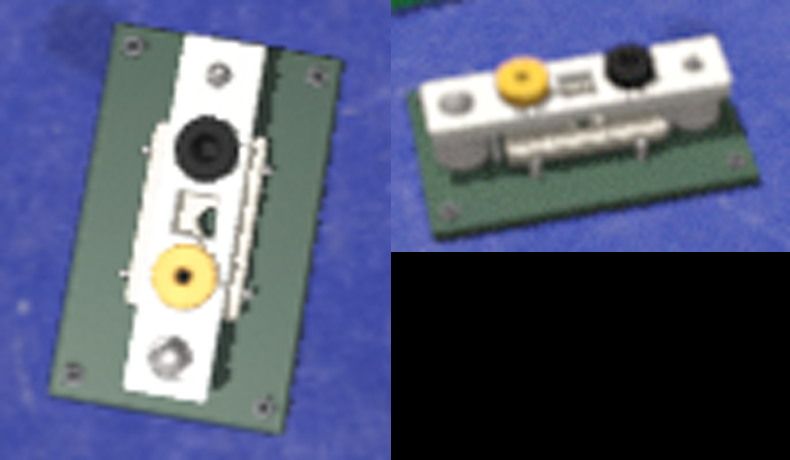

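The crop confirms the white drill plate with the brass bush (at 185,275) near the robot and the black bush (205,148) far from it. The thick dowel (170,357) is near and the thin one (218,73) far, so jig +x points away from the robot. The grey drilled plate shows on both sides. Next I measure accurately.

```bash
cat > m.py <<'E'
from h import *
t=imaging.capture("top")
H=hsv(t);h,S,v=[x.astype(int) for x in cv2.split(H)]
print("cam",-t["R"].T@t["t"])
roi=(265,200,350,310)
m=(h>35)&(h<100)&(S>25)|((S<40))
c=big(m,roi)[:,0];print("base",rect(ray(t,c,.012)))
c=big((h>10)&(h<35)&(S>90)&(v>60),roi)[:,0];print("brass",rect(ray(t,c,.062)),ray(t,np.mean(cv2.minEnclosingCircle(c)[0:1],0),.062))
c=big((v<70)&(S<110),(295,222,325,248))[:,0];print("black",rect(ray(t,c,.062)),ray(t,cv2.minEnclosingCircle(c)[0],.062))
c=big((v>190)&(S<40),roi)[:,0];print("plate",rect(ray(t,c,.054)))
P=ray(t,c,.054)
E
python3 m.py
```

```text
cam [0.43310151 0.00178359 1.12342159]
base (565.7, 23.0, 208.5, 127.7, -13.28)
brass (532.8, 31.3, 31.2, 31.1, 86.19) [[0.53273606 0.03128067 0.062     ]]
black (598.9, 14.5, 31.0, 29.4, -48.54) [[0.59847552 0.01490929 0.062     ]]
plate (564.9, 24.3, 190.2, 63.5, -13.95)
```

```bash
python3 - <<'E'
from h import *
t=imaging.capture("top");d=t["depth"]
v,u=np.nonzero(d>0);q=cv2.undistortPoints(np.c_[u,v].astype(float)[:,None],t["K"],np.array(t["dist"]))[:,0]
X=(np.c_[q,np.ones(len(q))]*d[v,u][:,None]-t["t"])@t["R"]
k=(X[:,1]>.3)&(X[:,1]<.7)&(X[:,2]>.03)&(X[:,0]<.5)
print("vise",X[k].min(0),X[k].max(0),np.percentile(X[k],[2,98],axis=0))
a=np.radians(-13.5);
for n,g in(("brass",[.5327,.0312,.15]),):print(n,*delta(g,a+np.pi/2))
E
```

```text
vise [0.25841665 0.30121416 0.03000537] [0.49993974 0.61170702 0.16892785] [[0.27542793 0.36563337 0.03229792]
 [0.49513668 0.6044446  0.14532295]]
brass [-0.507  -0.4333  0.1002] -0.0232 [[-0.9667, 0.2559, -0.0002], [0.256, 0.9667, -0.0006], [0.0, -0.0006, -1.0]] [ 1.227  0.131  1.489 -0.     1.523 -0.085]
```

The manual's scale: shifts go in shares of 0.8 m and turns go in shares of pi rad. Converting my numbers, -0.33 m / 0.8 = -0.4125, -0.23 m / 0.8 = -0.2875, -0.0232 rad / 3.1416 = -0.0074.

>>> hand_motion(offsets=[-0.025, -0.0213, 0, 0, 0, 0, -0.0688, -0.0588, 0, 0, 0, 0, -0.1125, -0.0963, 0, 0, 0, 0, -0.1563, -0.1338, 0, 0, 0, 0, -0.2, -0.1713, 0, 0, 0, 0, -0.2438, -0.2088, 0, 0, 0, 0, -0.2875, -0.2463, 0, 0, 0, 0, -0.3313, -0.2825, 0, 0, 0, -0.0032, -0.375, -0.32, 0, 0, 0, -0.0074, -0.4125, -0.3525, 0, 0, 0, -0.0074], jaw=0.06)

```text
time_s: 1.3
eef_pos: [0.4013, 0.221, 0.2506]
tool_rot: [0.0, 0.118, 0.993, 0.0]
ft_force: [1.2, -0.2, -0.0]
opening: 0.06
gripper_force: 0.0
```

>>> hand_motion(offsets=[-0.0375, -0.0313, 0, 0, 0, 0, -0.075, -0.0625, 0.0125, 0, 0, 0, -0.1125, -0.0963, 0.0375, 0, 0, 0, -0.15, -0.1275, 0.0625, 0, 0, 0, -0.1875, -0.16, 0.1, 0, 0, 0, -0.2125, -0.1838, 0.125, 0, 0, 0, -0.2213, -0.1888, 0.125, 0, 0, 0, -0.2213, -0.1888, 0.125, 0, 0, 0])

```text
time_s: 2.1
eef_pos: [0.5374, 0.0342, 0.1501]
tool_rot: [-0.001, 0.118, 0.993, 0.0]
ft_force: [-0.3, 0.5, 0.8]
opening: 0.0601
gripper_force: 0.0
```

```bash
python3 -c "
from h import *
print(*delta([.5327,.0312,.076],np.radians(76.5)))"
```

```text
[ 0.0038 -0.004   0.0741] -0.0018 [[-0.972, 0.2352, -0.0011], [0.2352, 0.972, 0.0002], [0.0011, -0.0001, -1.0]] [-0.032  0.036  1.774  0.     1.333 -1.365]
```

Scaled: 0.073 m / 0.8 = 0.0913, 0.07 m / 0.8 = 0.0875.

>>> hand_motion(offsets=[0.0025, -0.0025, 0.025, 0, 0, 0, 0.005, -0.005, 0.05, 0, 0, 0, 0.005, -0.005, 0.075, 0, 0, 0, 0.005, -0.005, 0.0875, 0, 0, 0, 0.005, -0.005, 0.0913, 0, 0, 0])

```text
time_s: 2.6
eef_pos: [0.532, 0.0329, 0.0773]
tool_rot: [-0.0, 0.117, 0.993, 0.0]
ft_force: [0.4, -1.0, 0.1]
opening: 0.0601
gripper_force: 0.0
```

```bash
python3 - <<'E'
from h import *
s=imaging.capture("scene");t=imaging.capture("top")
a=cv2.resize(s["frame"][165:245,230:340],None,fx=5,fy=5,interpolation=cv2.INTER_CUBIC)
cv2.imwrite("pics/c2.png",a[...,::-1]);print(proj(s,[[.5327,.0312,.068]])-[230,165])
E
```

```text
[[41.34376821 43.39877319]]
```

View pics/c2.png

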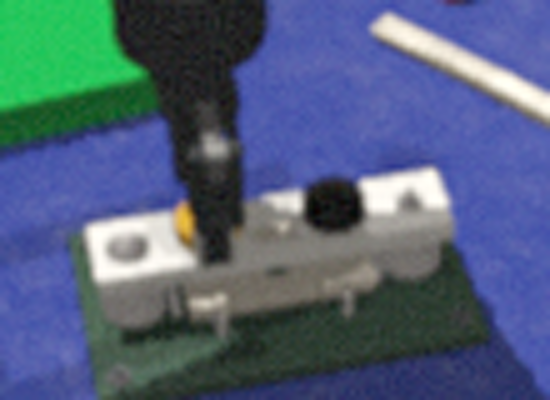

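The near finger stands beside the brass head (crop pixel 215,245), with the head between the fingers. The alignment looks right, so I close and check for the 35 mm width.

Scaled: 0.003 m / 0.8 = 0.0038, -0.0015 m / 0.8 = -0.0019.

>>> hand_motion(offsets=[0, -0.0019, 0.0019, 0, 0, 0, 0, -0.0019, 0.0038, 0, 0, 0, 0, -0.0019, 0.0038, 0, 0, 0])

```text
time_s: 3.0
eef_pos: [0.5324, 0.0303, 0.0748]
tool_rot: [0.0, 0.118, 0.993, 0.0]
ft_force: [-0.0, 0.1, 0.4]
opening: 0.0599
gripper_force: 0.0
```

>>> hand_motion(offsets=[0, 0, 0, 0, 0, 0, 0, 0, 0, 0, 0, 0, 0, 0, 0, 0, 0, 0, 0, 0, 0, 0, 0, 0, 0, 0, 0, 0, 0, 0, 0, 0, 0, 0, 0, 0], jaw=0.02, squeeze=50)

```text
time_s: 3.6
eef_pos: [0.5323, 0.0304, 0.0748]
tool_rot: [0.0, 0.118, 0.993, 0.0]
ft_force: [-1.8, -0.4, 5.2]
opening: 0.0325
gripper_force: 49.4
```

Scaled: -0.165 m / 0.8 = -0.2063, -0.03 m / 0.8 = -0.0375.

>>> hand_motion(offsets=[0, 0, -0.0125, 0, 0, 0, 0, 0, -0.0375, 0, 0, 0, 0, 0, -0.0625, 0, 0, 0, 0, 0, -0.0875, 0, 0, 0, 0, -0.0125, -0.1, 0, 0, 0, -0.0013, -0.0375, -0.1, 0, 0, 0, -0.0038, -0.075, -0.1, 0, 0, 0, -0.0063, -0.1188, -0.1, 0, 0, 0, -0.0088, -0.1625, -0.1, 0, 0, 0, -0.0113, -0.2063, -0.1, 0, 0, 0])

```text
time_s: 4.6
eef_pos: [0.5013, -0.1338, 0.154]
tool_rot: [-0.0, 0.117, 0.993, -0.0]
ft_force: [0.7, 0.6, -0.9]
opening: 0.0331
gripper_force: 49.8
```

>>> hand_motion(offsets=[-0.0025, -0.0438, 0, 0, 0, 0, -0.005, -0.0813, 0, 0, 0, 0, -0.0063, -0.1125, 0, 0, 0, 0, -0.0075, -0.1375, 0.0125, 0, 0, 0, -0.0081, -0.15, 0.0375, 0, 0, 0, -0.0081, -0.15, 0.0625, 0, 0, 0, -0.0081, -0.15, 0.0875, 0, 0, 0, -0.0081, -0.15, 0.1063, 0, 0, 0, -0.0081, -0.15, 0.1188, 0, 0, 0, -0.0081, -0.15, 0.125, 0, 0, 0])

```text
time_s: 5.6
eef_pos: [0.48, -0.2501, 0.0532]
tool_rot: [-0.001, 0.117, 0.993, 0.0]
ft_force: [-0.2, 0.2, -0.9]
opening: 0.0326
gripper_force: 49.8
```

```bash
python3 - <<'E'
from h import *
s=imaging.capture("scene");t=imaging.capture("top")
cv2.imwrite("pics/c3.png",np.hstack([cv2.resize(s["frame"][250:370,260:400],(400,343)),cv2.resize(t["frame"][190:310,365:505],(400,343))])[...,::-1])
E
```

```text
(no output)
```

View pics/c3.png

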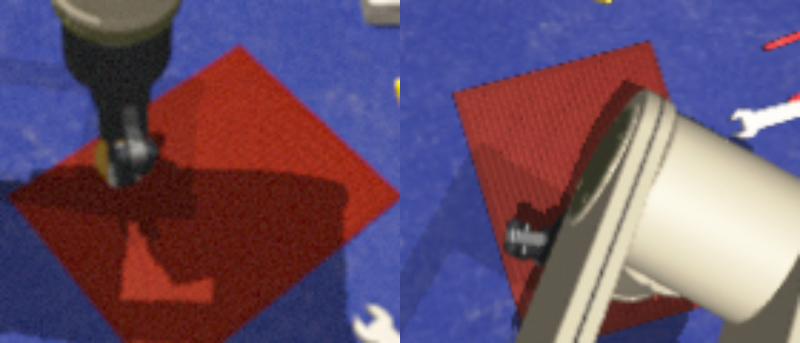

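The left panel shows the gripper holding the brass head (105,160) over the mat. The right panel shows it at (525,238), inside the mat edge. I lower and release.

Scaled: 0.008 m / 0.8 = 0.01, 0.007 m / 0.8 = 0.0088.

>>> hand_motion(offsets=[0, 0, 0.0038, 0, 0, 0, 0, 0, 0.0063, 0, 0, 0, 0, 0, 0.0088, 0, 0, 0, 0, 0, 0.01, 0, 0, 0, 0, 0, 0.01, 0, 0, 0])

```text
time_s: 6.2
eef_pos: [0.4806, -0.2503, 0.0463]
tool_rot: [-0.0, 0.117, 0.993, 0.0]
ft_force: [0.1, 0.2, -1.9]
opening: 0.0327
gripper_force: 49.8
```

Scaled: 0.0015 m / 0.8 = 0.0019, 0.001 m / 0.8 = 0.0013.

>>> hand_motion(offsets=[0, 0, 0.0013, 0, 0, 0, 0, 0, 0.0019, 0, 0, 0, 0, 0, 0.0019, 0, 0, 0])

```text
time_s: 6.5
eef_pos: [0.4807, -0.2504, 0.0449]
tool_rot: [0.0, 0.118, 0.993, -0.0]
ft_force: [-0.6, 0.9, -0.1]
opening: 0.0327
gripper_force: 50.0
```

>>> hand_motion(offsets=[0, 0, 0.0006, 0, 0, 0, 0, 0, 0.0013, 0, 0, 0, 0, 0, 0.0013, 0, 0, 0])

```text
time_s: 6.8
eef_pos: [0.4811, -0.2505, 0.0449]
tool_rot: [0.0, 0.118, 0.993, -0.0]
ft_force: [-2.8, 3.0, 8.4]
opening: 0.0325
gripper_force: 50.7
```

Scaled: -0.1 m / 0.8 = -0.125, -0.08 m / 0.8 = -0.1.

>>> hand_motion(offsets=[0, 0, 0, 0, 0, 0, 0, 0, 0, 0, 0, 0, 0, 0, -0.0025, 0, 0, 0, 0, 0, -0.0125, 0, 0, 0, 0, 0, -0.05, 0, 0, 0, 0, 0, -0.1, 0, 0, 0, 0, 0, -0.125, 0, 0, 0], jaw=0.06)

```text
time_s: 7.5
eef_pos: [0.482, -0.2512, 0.148]
tool_rot: [0.002, 0.118, 0.993, -0.001]
ft_force: [0.7, -0.5, 0.1]
opening: 0.0601
gripper_force: 0.0
```

>>> hand_motion(offsets=[-0.005, 0.025, 0, 0, 0, 0, -0.0125, 0.075, 0, 0, 0, 0, -0.0213, 0.125, 0, 0, 0, 0, -0.0313, 0.175, 0, 0, 0, 0, -0.0413, 0.225, 0, 0, 0, 0, -0.0513, 0.275, 0, 0, 0, 0, -0.0588, 0.3188, 0, 0, 0, 0, -0.0638, 0.35, 0, 0, 0, 0, -0.065, 0.3575, 0.0125, 0, 0, 0, -0.065, 0.3575, 0.025, 0, 0, 0])

```text
time_s: 8.5
eef_pos: [0.5983, 0.0163, 0.1237]
tool_rot: [0.0, 0.117, 0.993, -0.0]
ft_force: [-0.4, -0.7, -0.2]
opening: 0.0601
gripper_force: 0.0
```

```bash
python3 - <<'E'
from h import *
s=imaging.capture("scene")
H=hsv(s);h,S,v=[x.astype(int) for x in cv2.split(H)]
c=big((h>10)&(h<35)&(S>90)&(v>60),(262,262,400,385))[:,0];print("brass",cv2.minEnclosingCircle(c),ray(s,cv2.minEnclosingCircle(c)[0],.031))
print(*delta([.5985,.0149,.0745],np.radians(76.5)))
E
```

```text
brass ((301.45123291015625, 306.81707763671875), 9.530172348022461) [[ 0.48065777 -0.24981967  0.031     ]]
[-0.0022  0.      0.0464] 0.0007 [[-0.9725, 0.2328, -0.0032], [0.2328, 0.9725, -0.0003], [0.003, -0.001, -1.0]] [-0.06   0.22   1.63  -0.     1.295 -1.396]
```

The brass bush stands at (0.481, -0.250), as intended. Now the black one.

Scaled: 0.045 m / 0.8 = 0.0563, 0.04 m / 0.8 = 0.05.

>>> hand_motion(offsets=[0, 0, 0.0188, 0, 0, 0, 0, -0.0013, 0.0375, 0, 0, 0, 0, -0.0013, 0.05, 0, 0, 0, 0, -0.0013, 0.0563, 0, 0, 0, 0, -0.0013, 0.0563, 0, 0, 0, 0, -0.0013, 0.0563, 0, 0, 0])

```text
time_s: 9.15
eef_pos: [0.5979, 0.0145, 0.0791]
tool_rot: [0.0, 0.118, 0.993, 0.0]
ft_force: [-0.7, 0.9, -0.3]
opening: 0.0603
gripper_force: 0.0
```

Scaled: 0.0045 m / 0.8 = 0.0056, 0.003 m / 0.8 = 0.0038.

>>> hand_motion(offsets=[0, 0, 0.0038, 0, 0, 0, 0, 0, 0.0056, 0, 0, 0, 0, 0, 0.0056, 0, 0, 0])

```text
time_s: 9.45
eef_pos: [0.5977, 0.0147, 0.0743]
tool_rot: [0.0, 0.117, 0.993, 0.0]
ft_force: [-0.3, -0.1, -0.4]
opening: 0.06
gripper_force: 0.0
```

>>> hand_motion(offsets=[0, 0, 0, 0, 0, 0, 0, 0, 0, 0, 0, 0, 0, 0, 0, 0, 0, 0, 0, 0, 0, 0, 0, 0, 0, 0, 0, 0, 0, 0, 0, 0, 0, 0, 0, 0], jaw=0.02, squeeze=50)

```text
time_s: 10.05
eef_pos: [0.598, 0.0147, 0.0748]
tool_rot: [0.0, 0.118, 0.993, 0.0]
ft_force: [-0.8, 0.9, 6.2]
opening: 0.033
gripper_force: 49.7
```

>>> hand_motion(offsets=[0, 0, -0.0125, 0, 0, 0, 0, 0, -0.0375, 0, 0, 0, 0, 0, -0.0625, 0, 0, 0, 0, 0, -0.0875, 0, 0, 0, -0.0013, -0.0125, -0.1, 0, 0, 0, -0.0038, -0.0375, -0.1, 0, 0, 0, -0.0088, -0.075, -0.1, 0, 0, 0, -0.0138, -0.1188, -0.1, 0, 0, 0, -0.0188, -0.1625, -0.1, 0, 0, 0, -0.0238, -0.2063, -0.1, 0, 0, 0])

```text
time_s: 11.05
eef_pos: [0.5767, -0.1521, 0.1538]
tool_rot: [-0.001, 0.117, 0.993, -0.0]
ft_force: [0.3, -0.3, -1.7]
opening: 0.0327
gripper_force: 49.8
```

Scaled: 0.106 m / 0.8 = 0.1325, -0.083 m / 0.8 = -0.1038.

>>> hand_motion(offsets=[-0.005, -0.0375, 0, 0, 0, 0, -0.01, -0.075, 0, 0, 0, 0, -0.0125, -0.0975, 0.0125, 0, 0, 0, -0.0131, -0.1038, 0.0375, 0, 0, 0, -0.0131, -0.1038, 0.0688, 0, 0, 0, -0.0131, -0.1038, 0.1, 0, 0, 0, -0.0131, -0.1038, 0.1188, 0, 0, 0, -0.0131, -0.1038, 0.1275, 0, 0, 0, -0.0131, -0.1038, 0.1313, 0, 0, 0, -0.0131, -0.1038, 0.1325, 0, 0, 0])

```text
time_s: 12.05
eef_pos: [0.569, -0.2335, 0.0488]
tool_rot: [0.0, 0.117, 0.993, -0.0]
ft_force: [-0.3, -0.6, -1.0]
opening: 0.0329
gripper_force: 49.8
```

>>> hand_motion(offsets=[0, 0, 0.0013, 0, 0, 0, 0, 0, 0.0025, 0, 0, 0, 0, 0, 0.0031, 0, 0, 0, 0, 0, 0.0031, 0, 0, 0])

```text
time_s: 12.45
eef_pos: [0.5687, -0.2335, 0.0462]
tool_rot: [0.0, 0.118, 0.993, -0.0]
ft_force: [0.0, -1.2, -1.3]
opening: 0.0325
gripper_force: 49.8
```

Scaled: 0.0017 m / 0.8 = 0.0021, 0.001 m / 0.8 = 0.0013.

>>> hand_motion(offsets=[0, 0, 0.0013, 0, 0, 0, 0, 0, 0.0021, 0, 0, 0, 0, 0, 0.0021, 0, 0, 0])

```text
time_s: 12.75
eef_pos: [0.5689, -0.2336, 0.0449]
tool_rot: [0.0, 0.118, 0.993, -0.0]
ft_force: [-2.3, 0.2, 4.7]
opening: 0.0326
gripper_force: 50.3
```

>>> hand_motion(offsets=[0, 0, 0, 0, 0, 0, 0, 0, 0, 0, 0, 0, 0, 0, -0.0025, 0, 0, 0, 0, 0, -0.0125, 0, 0, 0, 0, 0, -0.05, 0, 0, 0, 0, 0, -0.1, 0, 0, 0, 0, 0, -0.125, 0, 0, 0], jaw=0.06)

```text
time_s: 13.45
eef_pos: [0.57, -0.2342, 0.1486]
tool_rot: [0.002, 0.118, 0.993, -0.001]
ft_force: [1.3, -0.9, 1.1]
opening: 0.0601
gripper_force: 0.0
```

>>> hand_motion(offsets=[0.0063, 0.025, 0, 0, 0, 0, 0.0188, 0.075, 0, 0, 0, 0, 0.0313, 0.125, 0, 0, 0, 0, 0.0438, 0.175, 0, 0, 0, 0, 0.0563, 0.225, 0, 0, 0, 0, 0.0688, 0.275, 0, 0, 0, 0, 0.0763, 0.3025, 0, 0, 0, 0, 0.0781, 0.3106, 0.0125, 0, 0, 0, 0.0781, 0.3106, 0.0375, 0, 0, 0, 0.0781, 0.3106, 0.0625, 0, 0, 0])

```text
time_s: 14.45
eef_pos: [0.5662, 0.0225, 0.0939]
tool_rot: [0.001, 0.117, 0.993, -0.0]
ft_force: [-0.1, 0.1, -0.4]
opening: 0.0599
gripper_force: 0.0
```

```bash
python3 - <<'E'
from h import *
s=imaging.capture("scene");t=imaging.capture("top")
cv2.imwrite("pics/c4.png",np.hstack([cv2.resize(s["frame"][150:370,230:400],(400,518)),cv2.resize(t["frame"][195:315,270:490],(400,218)) if 0 else cv2.resize(t["frame"][195:315,365:485],(390,518))])[...,::-1])
print(*delta([.5657,.023,.0615],np.radians(76.5)))
E
```

```text
[-0.0024  0.0014  0.0291] -0.0003 [[-0.9723, 0.2338, -0.0058], [0.2338, 0.9723, -0.0001], [0.0056, -0.0014, -1.0]] [-0.051  0.173  1.743 -0.     1.231 -1.386]
```

View pics/c4.png

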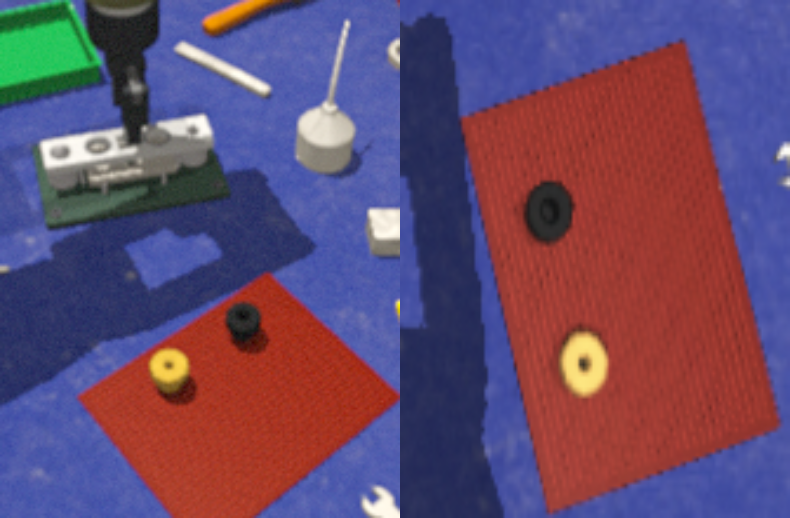

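Both bushes stand on the mat, black at (548,212) and brass at (584,363), and the drill plate's holes are empty. Next I grip the drill plate.

Scaled: 0.029 m / 0.8 = 0.0363, 0.027 m / 0.8 = 0.0338.

>>> hand_motion(offsets=[0, 0.0013, 0.0125, 0, 0, 0, 0, 0.0013, 0.025, 0, 0, 0, 0, 0.0013, 0.0338, 0, 0, 0, 0, 0.0013, 0.0363, 0, 0, 0, 0, 0.0013, 0.0363, 0, 0, 0, 0, 0.0013, 0.0363, 0, 0, 0])

```text
time_s: 15.15
eef_pos: [0.5662, 0.0238, 0.0655]
tool_rot: [0.0, 0.118, 0.993, -0.0]
ft_force: [0.0, -0.7, 0.1]
opening: 0.0602
gripper_force: 0.0
```

```bash
python3 -c "
from h import *
print(*delta([.5657,.023,.0615],np.radians(76.5)))"
```

```text
[ 0.0004 -0.0009  0.004 ] 0.0 [[-0.9724, 0.2334, 0.0005], [0.2334, 0.9724, -0.0001], [-0.0005, 0.0001, -1.0]] [-0.048  0.208  1.754 -0.     1.179 -1.384]
```

Scaled: 0.004 m / 0.8 = 0.005, 0.002 m / 0.8 = 0.0025.

>>> hand_motion(offsets=[0, -0.0011, 0.0025, 0, 0, 0, 0, -0.0011, 0.005, 0, 0, 0, 0, -0.0011, 0.005, 0, 0, 0])

```text
time_s: 15.45
eef_pos: [0.5656, 0.0229, 0.0609]
tool_rot: [-0.0, 0.118, 0.993, -0.0]
ft_force: [0.3, 0.5, -0.3]
opening: 0.0599
gripper_force: 0.0
```

>>> hand_motion(offsets=[0, 0, 0, 0, 0, 0, 0, 0, 0, 0, 0, 0, 0, 0, 0, 0, 0, 0, 0, 0, 0, 0, 0, 0, 0, 0, 0, 0, 0, 0, 0, 0, 0, 0, 0, 0], jaw=0.03, squeeze=100)

```text
time_s: 16.05
eef_pos: [0.566, 0.023, 0.0618]
tool_rot: [0.0, 0.117, 0.993, 0.0]
ft_force: [-3.1, 0.8, 5.6]
opening: 0.0394
gripper_force: 101.8
```

```bash
python3 -c "
from h import *
s=telemetry.get_state();print(s['eef_pos'],s['wrist_torque'])"
```

```text
[0.56600215 0.02298032 0.06182247] [-0.00589344  0.40436682 -0.0458414 ]
```

Scaled: -0.1 m / 0.8 = -0.125, -0.06 m / 0.8 = -0.075.

>>> hand_motion(offsets=[0, 0, -0.005, 0, 0, 0, 0, 0, -0.015, 0, 0, 0, 0, 0, -0.0313, 0, 0, 0, 0, 0, -0.05, 0, 0, 0, 0, 0, -0.075, 0, 0, 0, 0, 0, -0.1, 0, 0, 0, 0, 0, -0.1188, 0, 0, 0, 0, 0, -0.125, 0, 0, 0])

```text
time_s: 16.85
eef_pos: [0.5673, 0.0228, 0.1644]
tool_rot: [0.002, 0.118, 0.993, 0.0]
ft_force: [0.6, -0.7, -3.6]
opening: 0.039
gripper_force: 101.1
```

>>> hand_motion(offsets=[-0.0025, -0.0125, 0, 0, 0, 0, -0.0063, -0.0375, 0, 0, 0, -0.0095, -0.0125, -0.075, 0, 0, 0, -0.0255, -0.02, -0.1188, 0, 0, 0, -0.0446, -0.0275, -0.1625, 0, 0, 0, -0.0637, -0.035, -0.2063, 0, 0, 0, -0.0828, -0.0425, -0.25, 0, 0, 0, -0.1019, -0.05, -0.2938, 0, 0, 0, -0.1178, -0.0575, -0.3375, 0, 0, 0, -0.1305, -0.0638, -0.375, 0, 0, 0, -0.1356])

```text
time_s: 17.85
eef_pos: [0.5438, -0.2829, 0.1594]
tool_rot: [-0.001, -0.095, 0.995, 0.001]
ft_force: [0.6, 0.7, -3.7]
opening: 0.0392
gripper_force: 101.1
```

```bash
python3 -c "
from h import *
print(*delta([.542,-.332,.03],np.radians(100.9)))"
```

```text
[ 0.0108 -0.0481  0.1294] 0.0009 [[-0.9818, -0.1899, -0.0022], [-0.1899, 0.9818, 0.0008], [0.002, 0.0012, -1.0]] [-0.563  0.225  1.551 -0.     1.369 -2.325]
```

Scaled: 0.12 m / 0.8 = 0.15, 0.119 m / 0.8 = 0.1488.

>>> hand_motion(offsets=[0.0038, -0.0188, 0, 0, 0, 0, 0.01, -0.0438, 0, 0, 0, 0, 0.0135, -0.06, 0.0125, 0, 0, 0, 0.0135, -0.0625, 0.0375, 0, 0, 0, 0.0135, -0.0625, 0.0688, 0, 0, 0, 0.0135, -0.0625, 0.1, 0, 0, 0, 0.0135, -0.0625, 0.125, 0, 0, 0, 0.0135, -0.0625, 0.1413, 0, 0, 0, 0.0135, -0.0625, 0.1488, 0, 0, 0, 0.0135, -0.0625, 0.15, 0, 0, 0])

```text
time_s: 18.85
eef_pos: [0.5439, -0.3314, 0.0402]
tool_rot: [-0.0, -0.095, 0.995, 0.0]
ft_force: [-1.3, -0.8, -2.7]
opening: 0.0391
gripper_force: 101.2
```

```bash
python3 - <<'E'
from h import *
s=imaging.capture("scene");t=imaging.capture("top")
cv2.imwrite("pics/c5.png",np.hstack([cv2.resize(s["frame"][240:390,230:430],(440,330)),cv2.resize(t["frame"][190:320,365:505],(355,330))])[...,::-1])
print(*delta([.542,-.332,.0238],np.radians(100.9)))
E
```

```text
[0.0027 0.0007 0.0181] 0.0003 [[-0.9819, -0.1894, 0.0011], [-0.1894, 0.9819, -0.0007], [-0.0009, -0.0009, -1.0]] [-0.628  0.412  1.551  0.     1.177 -2.389]
```

View pics/c5.png

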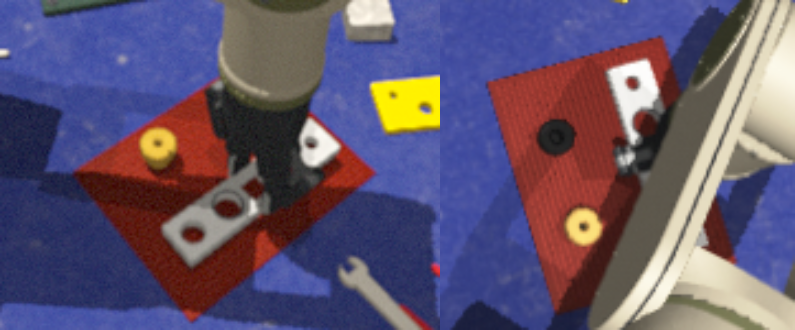

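The drill plate is held level over the far half of the mat (left panel 230,215), parallel to the mat and clear of both bushes. I lower it.

Scaled: 0.0145 m / 0.8 = 0.0181, 0.013 m / 0.8 = 0.0163.

>>> hand_motion(offsets=[0, 0, 0.005, 0, 0, 0, 0.0013, 0, 0.01, 0, 0, 0, 0.0025, 0, 0.0138, 0, 0, 0, 0.0031, 0, 0.0163, 0, 0, 0, 0.0031, 0, 0.0181, 0, 0, 0, 0.0031, 0, 0.0181, 0, 0, 0])

```text
time_s: 19.55
eef_pos: [0.5415, -0.3322, 0.0263]
tool_rot: [-0.0, -0.095, 0.995, 0.0]
ft_force: [0.4, -0.0, -3.3]
opening: 0.0393
gripper_force: 101.3
```

>>> hand_motion(offsets=[0, 0, 0.0013, 0, 0, 0, 0, 0, 0.0019, 0, 0, 0, 0, 0, 0.0019, 0, 0, 0])

```text
time_s: 19.85
eef_pos: [0.5417, -0.3323, 0.0251]
tool_rot: [-0.0, -0.095, 0.995, 0.0]
ft_force: [1.0, -0.1, -4.2]
opening: 0.0389
gripper_force: 101.3
```

Scaled: 0.0014 m / 0.8 = 0.0018, 0.001 m / 0.8 = 0.0013.

>>> hand_motion(offsets=[0, 0, 0.0013, 0, 0, 0, 0, 0, 0.0018, 0, 0, 0, 0, 0, 0.0018, 0, 0, 0])

```text
time_s: 20.15
eef_pos: [0.5418, -0.3324, 0.0239]
tool_rot: [0.0, -0.095, 0.995, -0.0]
ft_force: [-0.8, 0.7, -1.5]
opening: 0.0391
gripper_force: 101.4
```

Scaled: -0.13 m / 0.8 = -0.1625, -0.12 m / 0.8 = -0.15.

>>> hand_motion(offsets=[0, 0, 0, 0, 0, 0, 0, 0, 0, 0, 0, 0, 0, 0, -0.0025, 0, 0, 0, 0, 0, -0.0125, 0, 0, 0, 0, 0, -0.05, 0, 0, 0, 0, 0, -0.1, 0, 0, 0, 0, 0, -0.15, 0, 0, 0, 0, 0, -0.1625, 0, 0, 0], jaw=0.06)

```text
time_s: 20.95
eef_pos: [0.5445, -0.3343, 0.1611]
tool_rot: [0.004, -0.095, 0.995, -0.003]
ft_force: [0.8, -0.9, 1.2]
opening: 0.0603
gripper_force: 0.0
```

```bash
python3 - <<'E'
from h import *
s=imaging.capture("scene");t=imaging.capture("top")
cv2.imwrite("pics/c6.png",np.hstack([cv2.resize(t["frame"][200:310,265:350],(340,440),interpolation=cv2.INTER_CUBIC),cv2.resize(s["frame"][185:255,240:335],(440,440*70//95),interpolation=cv2.INTER_CUBIC)[:440] if 0 else cv2.resize(s["frame"][185:255,240:335],(440,440),interpolation=cv2.INTER_CUBIC)])[...,::-1])
H=hsv(t);h,S,v=[x.astype(int) for x in cv2.split(H)]
c=big((S<30)&(v>110),(285,215,330,290))[:,0];print("wp",rect(ray(t,c,.032)),cv2.contourArea(c))
print(*delta([.5657,.023,.1],np.radians(76.5)))
E
```

```text
wp (566.9, 22.2, 188.3, 71.4, -13.63) 1390.5
[-0.0891  0.3461  0.0564] 0.4261 [[-0.9819, -0.1893, 0.0052], [-0.1893, 0.9819, -0.0038], [-0.0044, -0.0047, -1.0]] [-0.631  0.282  1.486  0.     1.367 -2.392]
```

View pics/c6.png

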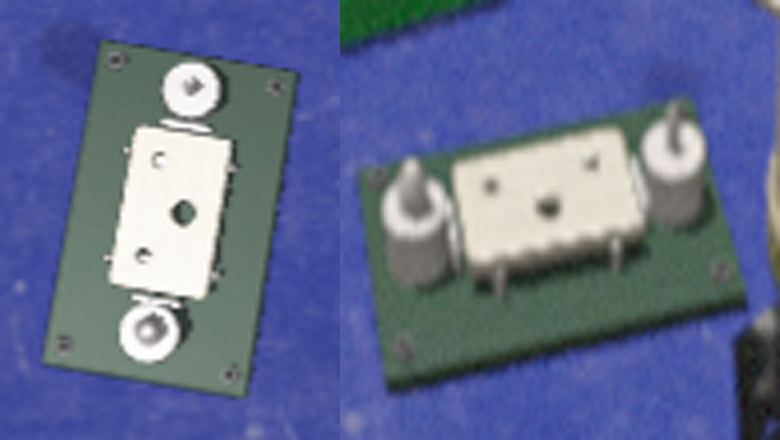

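The drilled plate now lies open in the nest, with crop corners at about (137,125), (232,140), (205,298) and (110,282). I'll convert those to world coordinates and fly over it.

Scaled: 0.335 m / 0.8 = 0.4188, 0.312 m / 0.8 = 0.39, 0.426 rad / 3.1416 = 0.1356.

```bash
python3 - <<'E'
from h import *
t=imaging.capture("top")
P=ray(t,np.array([[137,125],[232,140],[205,298],[110,282]])/4+[265-.4,200-.4],.032);print(P.mean(0),rect(P))
E
```

```text
[0.56531159 0.0232053  0.032     ] (565.2, 23.0, 99.3, 60.1, -12.95)
```

>>> hand_motion(offsets=[-0.0038, 0.015, 0, 0, 0, 0.0064, -0.0125, 0.05, 0, 0, 0, 0.0191, -0.025, 0.0975, 0, 0, 0, 0.035, -0.0375, 0.1463, 0, 0, 0, 0.0541, -0.05, 0.195, 0, 0, 0, 0.07, -0.0625, 0.2438, 0, 0, 0, 0.0891, -0.075, 0.2925, 0, 0, 0, 0.105, -0.0875, 0.3413, 0, 0, 0, 0.121, -0.1, 0.39, 0, 0, 0, 0.1305, -0.1075, 0.4188, 0, 0, 0, 0.1356], jaw=0.078)

```text
time_s: 22.1
eef_pos: [0.561, 0.0159, 0.151]
tool_rot: [-0.002, 0.117, 0.993, 0.0]
ft_force: [-0.4, 0.2, 0.2]
opening: 0.0782
gripper_force: 0.0
```

```bash
python3 -c "
from h import *
print(*delta([.5657,.023,.06],np.radians(76.5)))"
```

```text
[-0.0033  0.008   0.091 ] 0.0005 [[-0.9725, 0.2329, -0.0042], [0.2329, 0.9725, 0.0009], [0.0043, -0.0001, -1.0]] [-6.300e-02  9.900e-02  1.707e+00  1.000e-03  1.340e+00 -1.399e+00]
```

Scaled: 0.105 m / 0.8 = 0.1313, 0.102 m / 0.8 = 0.1275.

>>> hand_motion(offsets=[-0.0013, 0.005, 0.025, 0, 0, 0, -0.0038, 0.0088, 0.0563, 0, 0, 0, -0.0038, 0.0094, 0.0875, 0, 0, 0, -0.0038, 0.0094, 0.1063, 0, 0, 0, -0.0038, 0.0094, 0.1188, 0, 0, 0, -0.0038, 0.0094, 0.1275, 0, 0, 0, -0.0038, 0.0094, 0.1313, 0, 0, 0, -0.0038, 0.0094, 0.1313, 0, 0, 0, -0.0038, 0.0094, 0.1313, 0, 0, 0])

```text
time_s: 23.0
eef_pos: [0.5682, 0.0194, 0.0497]
tool_rot: [0.001, 0.118, 0.993, 0.0]
ft_force: [0.3, 0.1, -0.2]
opening: 0.0783
gripper_force: 0.0
```

```bash
python3 -c "
from h import *
print(*delta([.5654,.023,.0385],np.radians(76.5)))"
```

```text
[0.0036 0.0029 0.0112] -0.0002 [[-0.9723, 0.2336, 0.0016], [0.2336, 0.9723, -0.0001], [-0.0016, 0.0003, -1.0]] [-0.056  0.233  1.757 -0.     1.15  -1.391]
```

Scaled: 0.0112 m / 0.8 = 0.014, 0.01 m / 0.8 = 0.0125.

>>> hand_motion(offsets=[0.0045, 0.0036, 0.0025, 0, 0, 0, 0.0045, 0.0036, 0.0075, 0, 0, 0, 0.0045, 0.0036, 0.0125, 0, 0, 0, 0.0045, 0.0036, 0.014, 0, 0, 0, 0.0045, 0.0036, 0.014, 0, 0, 0])

```text
time_s: 23.5
eef_pos: [0.5642, 0.0232, 0.037]
tool_rot: [-0.0, 0.117, 0.993, -0.0]
ft_force: [0.7, 0.5, -0.6]
opening: 0.0783
gripper_force: 0.0
```

>>> hand_motion(offsets=[0, 0, 0, 0, 0, 0, 0, 0, 0, 0, 0, 0, 0, 0, 0, 0, 0, 0, 0, 0, 0, 0, 0, 0, 0, 0, 0, 0, 0, 0, 0, 0, 0, 0, 0, 0], jaw=0.05, squeeze=100)

```text
time_s: 24.1
eef_pos: [0.5652, 0.0231, 0.0385]
tool_rot: [0.001, 0.118, 0.993, 0.0]
ft_force: [-2.5, -0.5, 6.7]
opening: 0.0566
gripper_force: 107.4
```

The manual's scale: shifts go in shares of 0.8 m and turns go in shares of pi rad. Converting my numbers, 0.126 m / 0.8 = 0.1575, 0.092 m / 0.8 = 0.115, -0.09 rad / 3.1416 = -0.0286.

>>> hand_motion(offsets=[0, 0, -0.005, 0, 0, 0, 0, 0, -0.015, 0, 0, 0, 0, 0, -0.0375, 0, 0, 0, 0, 0, -0.0688, 0, 0, 0, 0, 0, -0.1, 0, 0, 0, 0.0063, 0.0138, -0.1125, 0, 0, 0, 0.0175, 0.04, -0.1125, 0, 0, 0, 0.0325, 0.075, -0.1125, 0, 0, -0.0095, 0.0513, 0.115, -0.1125, 0, 0, -0.0191, 0.07, 0.1575, -0.1125, 0, 0, -0.0286])

```text
time_s: 25.1
eef_pos: [0.5384, 0.1603, 0.1268]
tool_rot: [-0.001, 0.072, 0.997, -0.0]
ft_force: [0.6, -0.1, -3.2]
opening: 0.0569
gripper_force: 107.0
```

>>> hand_motion(offsets=[0.0188, 0.0425, 0, 0, 0, -0.0064, 0.0363, 0.0813, 0, 0, 0, -0.0121, 0.05, 0.1125, 0, 0, 0, -0.0121, 0.0575, 0.13, 0, 0, 0, -0.0121, 0.0619, 0.14, 0.0125, 0, 0, -0.0121, 0.0619, 0.14, 0.025, 0, 0, -0.0121, 0.0619, 0.14, 0.0375, 0, 0, -0.0121, 0.0619, 0.14, 0.0375, 0, 0, -0.0121])

```text
time_s: 25.9
eef_pos: [0.5055, 0.2749, 0.0945]
tool_rot: [-0.002, 0.054, 0.999, -0.001]
ft_force: [-0.6, 0.5, -3.6]
opening: 0.057
gripper_force: 107.0
```

```bash
python3 -c "
from h import *
s=telemetry.get_state();print(s['ft_force']);print(*delta([.518,.279,.0205],np.radians(83.8)))"
```

```text
[-0.56782913  0.5305973  -3.60340451]
[-0.0122  0.0056  0.0739] -0.0007 [[-0.9941, 0.1087, -0.0041], [0.1087, 0.9941, -0.0022], [0.0038, -0.0026, -1.0]] [ 0.409  0.197  1.708 -0.     1.241 -1.053]
```

Scaled: 0.069 m / 0.8 = 0.0863, 0.067 m / 0.8 = 0.0838.

>>> hand_motion(offsets=[-0.0075, 0.0038, 0, 0, 0, 0, -0.015, 0.0069, 0.0125, 0, 0, 0, -0.015, 0.0069, 0.0313, 0, 0, 0, -0.015, 0.0069, 0.05, 0, 0, 0, -0.015, 0.0069, 0.0663, 0, 0, 0, -0.015, 0.0069, 0.0775, 0, 0, 0, -0.015, 0.0069, 0.0838, 0, 0, 0, -0.015, 0.0069, 0.0863, 0, 0, 0, -0.015, 0.0069, 0.0863, 0, 0, 0, -0.015, 0.0069, 0.0863, 0, 0, 0])

```text
time_s: 26.9
eef_pos: [0.5199, 0.2812, 0.0292]
tool_rot: [0.001, 0.054, 0.999, 0.0]
ft_force: [0.2, -0.9, -3.0]
opening: 0.0566
gripper_force: 107.1
```

```bash
python3 -c "
from h import *
s=telemetry.get_state();print(s['ft_force']);print(*delta([.518,.279,.0205],np.radians(83.8)))"
```

```text
[ 0.15909158 -0.94531203 -3.02139962]
[ 0.0017 -0.0024  0.0087] 0.0007 [[-0.9942, 0.1073, 0.0012], [0.1073, 0.9942, 0.0005], [-0.0011, 0.0006, -1.0]] [ 0.409  0.318  1.698 -0.     1.125 -1.054]
```

Scaled: 0.007 m / 0.8 = 0.0088, 0.0055 m / 0.8 = 0.0069.

>>> hand_motion(offsets=[0.0019, -0.0025, 0.0038, 0, 0, 0, 0.0019, -0.0025, 0.0069, 0, 0, 0, 0.0019, -0.0025, 0.0088, 0, 0, 0, 0.0019, -0.0025, 0.0088, 0, 0, 0])

```text
time_s: 27.3
eef_pos: [0.5174, 0.279, 0.0211]
tool_rot: [-0.0, 0.054, 0.999, -0.0]
ft_force: [0.3, 0.0, -3.8]
opening: 0.0566
gripper_force: 107.1
```

>>> hand_motion(offsets=[0, 0, 0.0013, 0, 0, 0, 0, 0, 0.0019, 0, 0, 0, 0, 0, 0.0019, 0, 0, 0])

```text
time_s: 27.6
eef_pos: [0.5178, 0.2792, 0.0206]
tool_rot: [0.0, 0.054, 0.999, 0.0]
ft_force: [-3.5, -2.0, 4.7]
opening: 0.0569
gripper_force: 107.9
```

Scaled: -0.14 m / 0.8 = -0.175, -0.12 m / 0.8 = -0.15.

>>> hand_motion(offsets=[0, 0, 0, 0, 0, 0, 0, 0, 0, 0, 0, 0, 0, 0, -0.0025, 0, 0, 0, 0, 0, -0.0125, 0, 0, 0, 0, 0, -0.05, 0, 0, 0, 0, 0, -0.1, 0, 0, 0, 0, 0, -0.15, 0, 0, 0, 0, 0, -0.175, 0, 0, 0], jaw=0.078)

```text
time_s: 28.4
eef_pos: [0.5196, 0.28, 0.1654]
tool_rot: [0.003, 0.054, 0.999, 0.001]
ft_force: [0.5, -0.3, 0.7]
opening: 0.078
gripper_force: 0.0
```

```bash
python3 - <<'E'
from h import *
s=imaging.capture("scene");t=imaging.capture("top")
cv2.imwrite("pics/c7.png",np.hstack([cv2.resize(s["frame"][135:215,185:290],(420,320)),cv2.resize(t["frame"][190:320,365:505],(355,320))])[...,::-1])
H=hsv(t);h,S,v=[x.astype(int) for x in cv2.split(H)]
m=(S<40)&(v>100); c=big(m,(380,190,495,320))[:,0];print("plate",rect(ray(t,c,.016)),cv2.contourArea(c))
print(*delta([.5417,-.3323,.15],np.radians(100.9)))
E
```

```text
plate (541.0, -331.2, 189.6, 44.2, 11.2) 1212.5
[-0.0868 -0.6069  0.0138] -0.2978 [[-0.9942, 0.1073, 0.0081], [0.1073, 0.9942, 0.0035], [-0.0077, 0.0043, -1.0]] [ 0.407  0.152  1.62  -0.     1.36  -1.056]
```

View pics/c7.png

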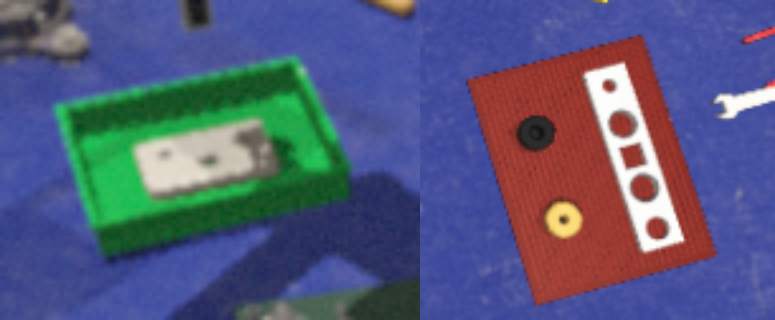

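The drilled plate lies flat in the tray (left panel 205,155). The drill plate and both bushes are undisturbed on the mat: plate (633,155), black (536,133), brass (564,219). I return to the drill plate.

Scaled: -0.434 m / 0.8 = -0.5425, -0.386 m / 0.8 = -0.4825, -0.16 rad / 3.1416 = -0.0509.

>>> hand_motion(offsets=[-0.0025, -0.0188, 0, 0, 0, 0, -0.0088, -0.0625, 0, 0, 0, 0, -0.0175, -0.1225, 0, 0, 0, -0.0127, -0.0263, -0.1825, 0, 0, 0, -0.0255, -0.035, -0.2425, 0, 0, 0, -0.0382, -0.0438, -0.3025, 0, 0, 0, -0.0509, -0.0525, -0.3625, 0, 0, 0, -0.0637, -0.0613, -0.4225, 0, 0, 0, -0.0764, -0.07, -0.4825, 0, 0, 0, -0.0891, -0.0788, -0.5425, 0, 0, 0, -0.0949], jaw=0.06)

```text
time_s: 29.5
eef_pos: [0.5318, -0.1614, 0.1582]
tool_rot: [-0.001, -0.096, 0.995, 0.001]
ft_force: [0.6, 0.5, -0.2]
opening: 0.0605
gripper_force: 0.0
```

>>> hand_motion(offsets=[0.005, -0.0625, 0, 0, 0, 0, 0.01, -0.1188, 0, 0, 0, 0, 0.0138, -0.1688, 0, 0, 0, 0, 0.0163, -0.2, 0.0125, 0, 0, 0, 0.0169, -0.215, 0.025, 0, 0, 0, 0.0169, -0.215, 0.05, 0, 0, 0, 0.0169, -0.215, 0.075, 0, 0, 0, 0.0169, -0.215, 0.075, 0, 0, 0])

```text
time_s: 30.3
eef_pos: [0.5497, -0.3281, 0.0945]
tool_rot: [-0.003, -0.095, 0.995, 0.003]
ft_force: [0.4, 0.5, -0.4]
opening: 0.0598
gripper_force: 0.0
```

```bash
python3 -c "
from h import *
print(*delta([.5418,-.3324,.0241],np.radians(100.9)))"
```

```text
[ 0.0082 -0.0032  0.0704] 0.0004 [[-0.9819, -0.1895, -0.0075], [-0.1895, 0.9819, 0.0054], [0.0063, 0.0067, -1.0]] [-0.618  0.363  1.509  0.     1.279 -2.38 ]
```

Scaled: 0.061 m / 0.8 = 0.0763, 0.056 m / 0.8 = 0.07.

>>> hand_motion(offsets=[0.005, -0.0025, 0.0188, 0, 0, 0, 0.01, -0.0038, 0.0375, 0, 0, 0, 0.01, -0.0038, 0.0563, 0, 0, 0, 0.01, -0.0038, 0.07, 0, 0, 0, 0.01, -0.0038, 0.0763, 0, 0, 0, 0.01, -0.0038, 0.0763, 0, 0, 0, 0.01, -0.0038, 0.0763, 0, 0, 0])

```text
time_s: 31.0
eef_pos: [0.5461, -0.3352, 0.0394]
tool_rot: [0.0, -0.095, 0.995, -0.0]
ft_force: [-0.4, -0.4, -0.5]
opening: 0.0597
gripper_force: 0.0
```

```bash
python3 -c "
from h import *
print(*delta([.5418,-.3324,.0241],np.radians(100.9)))"
```

```text
[0.0037 0.0036 0.0153] 0.0003 [[-0.9819, -0.1894, 0.0005], [-0.1894, 0.9819, -0.0004], [-0.0004, -0.0005, -1.0]] [-0.631  0.422  1.543 -0.     1.176 -2.392]
```

Scaled: 0.0145 m / 0.8 = 0.0181, 0.0125 m / 0.8 = 0.0156.

>>> hand_motion(offsets=[0.0046, 0.0045, 0.005, 0, 0, 0, 0.0046, 0.0045, 0.0113, 0, 0, 0, 0.0046, 0.0045, 0.0156, 0, 0, 0, 0.0046, 0.0045, 0.0181, 0, 0, 0, 0.0046, 0.0045, 0.0181, 0, 0, 0, 0.0046, 0.0045, 0.0181, 0, 0, 0])

```text
time_s: 31.6
eef_pos: [0.5414, -0.3323, 0.0245]
tool_rot: [-0.0, -0.095, 0.995, 0.0]
ft_force: [-0.2, -0.7, 0.1]
opening: 0.0602
gripper_force: 0.0
```

>>> hand_motion(offsets=[0, 0, 0, 0, 0, 0, 0, 0, 0, 0, 0, 0, 0, 0, 0, 0, 0, 0, 0, 0, 0, 0, 0, 0, 0, 0, 0, 0, 0, 0, 0, 0, 0, 0, 0, 0], jaw=0.03, squeeze=100)

```text
time_s: 32.2
eef_pos: [0.5418, -0.3325, 0.0255]
tool_rot: [0.0, -0.095, 0.995, -0.0]
ft_force: [-0.8, 0.9, 5.0]
opening: 0.0388
gripper_force: 101.6
```

Scaled: -0.13 m / 0.8 = -0.1625, -0.004 m / 0.8 = -0.005.

>>> hand_motion(offsets=[0, 0, -0.005, 0, 0, 0, 0, 0, -0.0188, 0, 0, 0, 0, 0, -0.0438, 0, 0, 0, 0, 0, -0.075, 0, 0, 0, 0, 0, -0.1125, 0, 0, 0, 0, 0, -0.1438, 0, 0, 0, 0, 0, -0.1625, 0, 0, 0, 0, 0, -0.1625, 0, 0, 0])

```text
time_s: 33.0
eef_pos: [0.5428, -0.3332, 0.1578]
tool_rot: [0.002, -0.095, 0.995, -0.002]
ft_force: [-0.3, 0.5, -3.3]
opening: 0.0387
gripper_force: 101.2
```

>>> hand_motion(offsets=[-0.0038, 0.015, 0, 0, 0, 0.0032, -0.0125, 0.045, 0, 0, 0, 0.0159, -0.0225, 0.0875, 0, 0, 0, 0.0318, -0.035, 0.1313, 0, 0, 0, 0.0477, -0.0463, 0.175, 0, 0, 0, 0.0637, -0.0575, 0.2188, 0, 0, 0, 0.0796, -0.07, 0.2625, 0, 0, 0, 0.0955, -0.0813, 0.3063, 0, 0, 0, 0.1114, -0.0925, 0.35, 0, 0, 0, 0.1273, -0.1013, 0.3813, 0, 0, 0, 0.1356])

```text
time_s: 34.0
eef_pos: [0.5612, -0.0141, 0.1519]
tool_rot: [-0.002, 0.118, 0.993, 0.0]
ft_force: [-0.3, -0.1, -3.2]
opening: 0.0387
gripper_force: 101.3
```

```bash
python3 -c "
from h import *
print(*delta([.566,.023,.11],np.radians(76.5)))"
```

```text
[0.0038 0.0372 0.0419] -0.0011 [[-0.9721, 0.2345, -0.0043], [0.2345, 0.9721, 0.0013], [0.0044, 0.0003, -1.0]] [-1.170e-01  9.800e-02  1.705e+00  1.000e-03  1.342e+00 -1.451e+00]
```

Scaled: 0.045 m / 0.8 = 0.0563, 0.04 m / 0.8 = 0.05.

>>> hand_motion(offsets=[0.0013, 0.0188, 0, 0, 0, 0, 0.0038, 0.035, 0.0063, 0, 0, 0, 0.0044, 0.0425, 0.0188, 0, 0, 0, 0.0044, 0.0438, 0.0375, 0, 0, 0, 0.0044, 0.0438, 0.05, 0, 0, 0, 0.0044, 0.0438, 0.0563, 0, 0, 0, 0.0044, 0.0438, 0.0563, 0, 0, 0, 0.0044, 0.0438, 0.0563, 0, 0, 0])

```text
time_s: 34.8
eef_pos: [0.5681, 0.0169, 0.1096]
tool_rot: [0.0, 0.118, 0.993, -0.0]
ft_force: [0.9, 0.5, -2.4]
opening: 0.0389
gripper_force: 101.3
```

```bash
python3 - <<'E'
from h import *
s=imaging.capture("scene");t=imaging.capture("top")
cv2.imwrite("pics/c8.png",np.hstack([cv2.resize(s["frame"][165:250,235:335],(400,340),interpolation=cv2.INTER_CUBIC),cv2.resize(t["frame"][200:300,265:350],(340,340))])[...,::-1])
print(*delta([.566,.023,.0635],np.radians(76.5)))
E
```

```text
[0.0039 0.0051 0.0468] -0.0005 [[-0.9723, 0.2339, 0.0013], [0.2339, 0.9723, -0.0001], [-0.0013, 0.0002, -1.0]] [-0.06   0.156  1.723 -0.     1.261 -1.395]
```

View pics/c8.png

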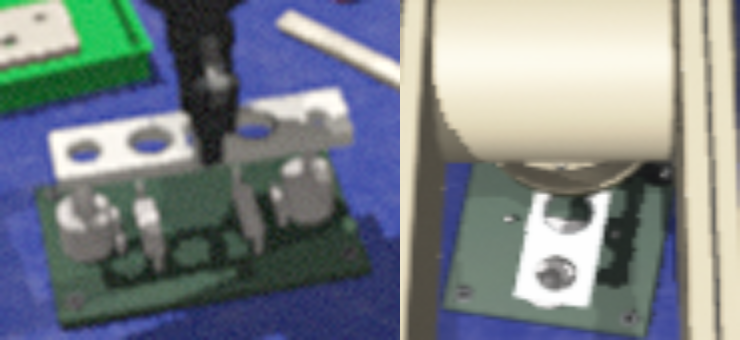

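The plate is held level above the dowels, with the thick-dowel hole toward the robot and the dowel tip visible through it (right panel 555,270). I finish the alignment, then lower.

Scaled: 0.018 m / 0.8 = 0.0225, 0.016 m / 0.8 = 0.02.

>>> hand_motion(offsets=[0.0049, 0.0064, 0.005, 0, 0, 0, 0.0049, 0.0064, 0.0125, 0, 0, 0, 0.0049, 0.0064, 0.02, 0, 0, 0, 0.0049, 0.0064, 0.0225, 0, 0, 0, 0.0049, 0.0064, 0.0225, 0, 0, 0, 0.0049, 0.0064, 0.0225, 0, 0, 0])

```text
time_s: 35.5
eef_pos: [0.5654, 0.0233, 0.0914]
tool_rot: [-0.0, 0.118, 0.993, -0.0]
ft_force: [0.6, 0.0, -3.7]
opening: 0.0387
gripper_force: 101.3
```

```bash
python3 -c "
from h import *
print(*delta([.566,.023,.0635],np.radians(76.5)))"
```

```text
[-0.0007 -0.0001  0.0279] -0.0 [[-0.9724, 0.2335, -0.0001], [0.2335, 0.9724, -0.0], [0.0001, -0.0, -1.0]] [-0.049  0.172  1.742 -0.     1.227 -1.385]
```

Scaled: 0.014 m / 0.8 = 0.0175, 0.012 m / 0.8 = 0.015.

>>> hand_motion(offsets=[0, 0, 0.005, 0, 0, 0, 0, 0, 0.01, 0, 0, 0, 0, 0, 0.015, 0, 0, 0, 0, 0, 0.0175, 0, 0, 0, 0, 0, 0.0175, 0, 0, 0])

```text
time_s: 36.0
eef_pos: [0.5649, 0.0233, 0.0768]
tool_rot: [-0.001, 0.118, 0.993, -0.0]
ft_force: [-0.9, -1.1, -3.6]
opening: 0.0388
gripper_force: 101.3
```

>>> hand_motion(offsets=[0, 0, 0.0038, 0, 0, 0, 0, 0, 0.0075, 0, 0, 0, 0, 0, 0.0113, 0, 0, 0, 0, 0, 0.0144, 0, 0, 0, 0, 0, 0.0144, 0, 0, 0])

```text
time_s: 36.5
eef_pos: [0.565, 0.0233, 0.0654]
tool_rot: [-0.0, 0.118, 0.993, -0.0]
ft_force: [0.7, -0.6, -2.6]
opening: 0.0388
gripper_force: 101.3
```

```bash
python3 -c "
from h import *
print(*delta([.566,.023,.0635],np.radians(76.5)))"
```

```text
[-0.0011 -0.0001  0.0019] -0.0 [[-0.9724, 0.2335, -0.0009], [0.2335, 0.9724, 0.0], [0.0009, -0.0002, -1.0]] [-0.049  0.206  1.757 -0.     1.18  -1.385]
```

>>> hand_motion(offsets=[-0.0013, 0, 0.0013, 0, 0, 0, -0.0013, 0, 0.0019, 0, 0, 0, -0.0013, 0, 0.0019, 0, 0, 0])

```text
time_s: 36.8
eef_pos: [0.5664, 0.0231, 0.0645]
tool_rot: [0.0, 0.118, 0.993, 0.0]
ft_force: [-0.3, 0.0, -3.6]
opening: 0.0385
gripper_force: 101.3
```

>>> hand_motion(offsets=[0, 0, 0.0009, 0, 0, 0, 0, 0, 0.0015, 0, 0, 0, 0, 0, 0.0015, 0, 0, 0])

```text
time_s: 37.1
eef_pos: [0.5664, 0.0231, 0.0634]
tool_rot: [0.0, 0.118, 0.993, -0.0]
ft_force: [-0.7, -0.2, -2.7]
opening: 0.0389
gripper_force: 101.4
```

Scaled: 0.0012 m / 0.8 = 0.0015, 0.0007 m / 0.8 = 0.0009.

>>> hand_motion(offsets=[0, 0, 0.0009, 0, 0, 0, 0, 0, 0.0015, 0, 0, 0, 0, 0, 0.0015, 0, 0, 0])

```text
time_s: 37.4
eef_pos: [0.5664, 0.0231, 0.0634]
tool_rot: [0.0, 0.117, 0.993, -0.0]
ft_force: [-6.9, -0.4, 9.8]
opening: 0.039
gripper_force: 102.8
```

Scaled: -0.085 m / 0.8 = -0.1063, -0.08 m / 0.8 = -0.1.

>>> hand_motion(offsets=[0, 0, 0, 0, 0, 0, 0, 0, 0, 0, 0, 0, 0, 0, -0.0025, 0, 0, 0, 0, 0, -0.0125, 0, 0, 0, 0, 0, -0.05, 0, 0, 0, 0, 0, -0.1, 0, 0, 0, 0, 0, -0.1063, 0, 0, 0], jaw=0.06)

```text
time_s: 38.1
eef_pos: [0.5698, 0.0229, 0.1538]
tool_rot: [0.005, 0.118, 0.993, 0.0]
ft_force: [0.7, -0.2, 0.6]
opening: 0.0599
gripper_force: 0.0
```

>>> hand_motion(offsets=[0.0013, -0.015, 0, 0, 0, 0, 0.0038, -0.05, 0, 0, 0, 0, 0.0075, -0.1, 0, 0, 0, 0, 0.0113, -0.15, 0, 0, 0, 0, 0.015, -0.2, 0, 0, 0, 0, 0.0188, -0.25, 0, 0, 0, 0, 0.0225, -0.3, 0, 0, 0, 0, 0.0238, -0.3375, 0, 0, 0, 0, 0.0244, -0.3563, 0.0125, 0, 0, 0, 0.0244, -0.3569, 0.0375, 0, 0, 0])

```text
time_s: 39.1
eef_pos: [0.4802, -0.2525, 0.1169]
tool_rot: [0.001, 0.119, 0.993, -0.001]
ft_force: [-0.0, 0.5, -0.7]
opening: 0.0599
gripper_force: 0.0
```

```bash
python3 - <<'E'
from h import *
s=imaging.capture("scene");t=imaging.capture("top")
cv2.imwrite("pics/c9.png",np.hstack([cv2.resize(t["frame"][200:310,265:350],(340,440),interpolation=cv2.INTER_CUBIC),cv2.resize(s["frame"][185:255,240:335],(440,440*70//95),interpolation=cv2.INTER_CUBIC)[:440] if 0 else cv2.resize(s["frame"][185:255,240:335],(440,440),interpolation=cv2.INTER_CUBIC)])[...,::-1])
H=hsv(t);h,S,v=[x.astype(int) for x in cv2.split(H)]
m=(S<35)&(v>130); c=big(m,(270,200,345,305))[:,0];P=ray(t,c,.054);print("plate",rect(P),cv2.contourArea(c))
print("expected holes px*4",[(proj(t,[[.566+x*.9724,.023-x*.2334,.054]])-[265,200])*4 for x in(-.034,.034)])
print(*delta([.4807,-.250,.045],np.radians(76.5)))
E
```

```text
plate (566.6, 40.5, 197.6, 79.8, -13.21) 1475.0
expected holes px*4 [array([[158.99405655, 258.84701523]]), array([[178.39439779, 148.79496373]])]
[-0.0036 -0.0006  0.0676] -0.0012 [[-0.9721, 0.2346, -0.0061], [0.2346, 0.9721, 0.0041], [0.0069, 0.0026, -1.0]] [-0.576  0.083  1.798  0.     1.268 -1.91 ]
```

View pics/c9.png

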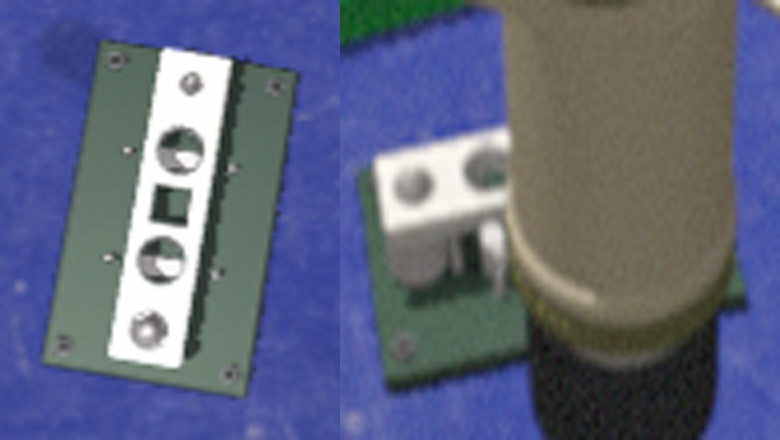

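The drill plate sits down on both dowels, the right way round. Its bush holes are at crop (162,258) and (181,151), within about 1 mm of where I expected. Next is the brass bush.

Scaled: 0.06 m / 0.8 = 0.075, 0.055 m / 0.8 = 0.0688.

>>> hand_motion(offsets=[-0.0013, 0, 0.0188, 0, 0, 0, -0.0025, 0.0013, 0.0375, 0, 0, 0, -0.0025, 0.0013, 0.0563, 0, 0, 0, -0.0025, 0.0013, 0.0688, 0, 0, 0, -0.0025, 0.0013, 0.075, 0, 0, 0, -0.0025, 0.0013, 0.075, 0, 0, 0, -0.0025, 0.0013, 0.075, 0, 0, 0])

```text
time_s: 39.9
eef_pos: [0.4832, -0.2496, 0.0575]
tool_rot: [0.0, 0.118, 0.993, -0.0]
ft_force: [0.4, -0.3, 0.8]
opening: 0.0596
gripper_force: 0.0
```

```bash
python3 -c "
from h import *
print(*delta([.4807,-.250,.045],np.radians(76.5)))"
```

```text
[ 0.0023 -0.001   0.0125] 0.0001 [[-0.9724, 0.2334, 0.0005], [0.2334, 0.9724, -0.0003], [-0.0005, -0.0002, -1.0]] [-0.571  0.162  1.823  0.     1.156 -1.906]
```

Scaled: 0.012 m / 0.8 = 0.015, -0.001 m / 0.8 = -0.0013.

>>> hand_motion(offsets=[0.0029, -0.0013, 0.0063, 0, 0, 0, 0.0029, -0.0013, 0.0125, 0, 0, 0, 0.0029, -0.0013, 0.015, 0, 0, 0, 0.0029, -0.0013, 0.015, 0, 0, 0])

```text
time_s: 40.3
eef_pos: [0.4801, -0.2497, 0.0446]
tool_rot: [-0.0, 0.118, 0.993, 0.0]
ft_force: [-0.3, 0.8, -0.6]
opening: 0.06
gripper_force: 0.0
```

>>> hand_motion(offsets=[0, 0, 0, 0, 0, 0, 0, 0, 0, 0, 0, 0, 0, 0, 0, 0, 0, 0, 0, 0, 0, 0, 0, 0, 0, 0, 0, 0, 0, 0, 0, 0, 0, 0, 0, 0], jaw=0.02, squeeze=50)

```text
time_s: 40.9
eef_pos: [0.4807, -0.2501, 0.0455]
tool_rot: [0.0, 0.118, 0.993, -0.0]
ft_force: [-0.9, -0.8, 4.9]
opening: 0.0326
gripper_force: 49.8
```

>>> hand_motion(offsets=[0, 0, -0.0063, 0, 0, 0, 0, 0, -0.025, 0, 0, 0, 0, 0, -0.0563, 0, 0, 0, 0, 0, -0.0938, 0, 0, 0, 0, 0.0063, -0.1188, 0, 0, 0, 0.0013, 0.025, -0.1313, 0, 0, 0, 0.0038, 0.0625, -0.1313, 0, 0, 0, 0.0063, 0.1063, -0.1313, 0, 0, 0, 0.0088, 0.15, -0.1313, 0, 0, 0, 0.0113, 0.1938, -0.1313, 0, 0, 0])

```text
time_s: 41.9
eef_pos: [0.5073, -0.0948, 0.1498]
tool_rot: [-0.0, 0.118, 0.993, 0.0]
ft_force: [0.1, 0.2, -1.6]
opening: 0.0325
gripper_force: 49.8
```

>>> hand_motion(offsets=[0.0025, 0.0438, 0, 0, 0, 0, 0.005, 0.0875, 0, 0, 0, 0, 0.0069, 0.125, 0, 0, 0, 0, 0.0075, 0.15, 0, 0, 0, 0, 0.0075, 0.1625, 0.0125, 0, 0, 0, 0.0075, 0.1625, 0.0375, 0, 0, 0, 0.0075, 0.1625, 0.0625, 0, 0, 0, 0.0075, 0.1625, 0.0625, 0, 0, 0, 0.0075, 0.1625, 0.0625, 0, 0, 0])

```text
time_s: 42.8
eef_pos: [0.5314, 0.0306, 0.0993]
tool_rot: [-0.001, 0.118, 0.993, -0.0]
ft_force: [0.0, -0.5, -0.9]
opening: 0.0327
gripper_force: 49.9
```

```bash
python3 -c "
from h import *
print(*delta([.5328,.0305,.0755],np.radians(76.5)))"
```

```text
[-0.0014  0.0002  0.0238] -0.0002 [[-0.9723, 0.2337, -0.0023], [0.2337, 0.9723, -0.0], [0.0022, -0.0005, -1.0]] [-0.039  0.078  1.83  -0.     1.236 -1.374]
```

Scaled: 0.01 m / 0.8 = 0.0125, -0.0014 m / 0.8 = -0.0018.

>>> hand_motion(offsets=[-0.0013, 0.0003, 0, 0, 0, 0, -0.0018, 0.0003, 0, 0, 0, 0, -0.0018, 0.0003, 0.005, 0, 0, 0, -0.0018, 0.0003, 0.01, 0, 0, 0, -0.0018, 0.0003, 0.0125, 0, 0, 0, -0.0018, 0.0003, 0.0125, 0, 0, 0])

```text
time_s: 43.4
eef_pos: [0.5333, 0.0306, 0.0895]
tool_rot: [-0.001, 0.118, 0.993, -0.0]
ft_force: [-0.9, 0.0, -0.7]
opening: 0.0326
gripper_force: 49.9
```

```bash
python3 -c "
from h import *
print(*delta([.5328,.0305,.0755],np.radians(76.5)))"
```

```text
[ 0.0004 -0.0002  0.014 ] 0.0 [[-0.9724, 0.2334, -0.0011], [0.2334, 0.9724, 0.0], [0.0011, -0.0003, -1.0]] [-0.039  0.094  1.832 -0.     1.217 -1.374]
```

Shank end is now at about 48 mm, inside the hole with no side force. I continue down.

Scaled: 0.0115 m / 0.8 = 0.0144, 0.009 m / 0.8 = 0.0113.

>>> hand_motion(offsets=[0, 0, 0.0038, 0, 0, 0, 0, 0, 0.0075, 0, 0, 0, 0, 0, 0.0113, 0, 0, 0, 0, 0, 0.0144, 0, 0, 0, 0, 0, 0.0144, 0, 0, 0])

```text
time_s: 43.9
eef_pos: [0.5334, 0.0306, 0.078]
tool_rot: [-0.0, 0.117, 0.993, -0.0]
ft_force: [0.3, 0.3, -1.2]
opening: 0.0326
gripper_force: 49.9
```

>>> hand_motion(offsets=[0, 0, 0.0013, 0, 0, 0, 0, 0, 0.0025, 0, 0, 0, 0, 0, 0.0025, 0, 0, 0])

```text
time_s: 44.2
eef_pos: [0.5338, 0.0306, 0.0765]
tool_rot: [-0.0, 0.118, 0.993, 0.0]
ft_force: [-0.1, -0.3, -1.4]
opening: 0.0325
gripper_force: 49.9
```

Scaled: 0.0015 m / 0.8 = 0.0019, 0.001 m / 0.8 = 0.0013.

>>> hand_motion(offsets=[0, 0, 0.0013, 0, 0, 0, 0, 0, 0.0019, 0, 0, 0, 0, 0, 0.0019, 0, 0, 0])

```text
time_s: 44.5
eef_pos: [0.534, 0.0306, 0.0757]
tool_rot: [0.0, 0.118, 0.993, 0.0]
ft_force: [-3.0, 0.1, 3.4]
opening: 0.0328
gripper_force: 50.5
```

Scaled: -0.07 m / 0.8 = -0.0875, -0.065 m / 0.8 = -0.0813.

>>> hand_motion(offsets=[0, 0, 0, 0, 0, 0, 0, 0, 0, 0, 0, 0, 0, 0, -0.0025, 0, 0, 0, 0, 0, -0.0125, 0, 0, 0, 0, 0, -0.0438, 0, 0, 0, 0, 0, -0.0813, 0, 0, 0, 0, 0, -0.0875, 0, 0, 0], jaw=0.06)

```text
time_s: 45.2
eef_pos: [0.5364, 0.0305, 0.15]
tool_rot: [0.003, 0.117, 0.993, 0.0]
ft_force: [1.2, 0.5, 0.5]
opening: 0.06
gripper_force: 0.0
```

>>> hand_motion(offsets=[-0.005, -0.0125, 0, 0, 0, 0, -0.0175, -0.045, 0, 0, 0, 0, -0.0338, -0.0875, 0, 0, 0, 0, -0.05, -0.1313, 0, 0, 0, 0, -0.0675, -0.175, 0, 0, 0, 0, -0.0838, -0.2188, 0, 0, 0, 0, -0.1013, -0.2625, 0, 0, 0, 0, -0.1125, -0.2938, 0, 0, 0, 0, -0.1194, -0.3106, 0.0125, 0, 0, 0, -0.1194, -0.3106, 0.0375, 0, 0, 0])

```text
time_s: 46.2
eef_pos: [0.569, -0.2361, 0.115]
tool_rot: [0.001, 0.119, 0.993, -0.001]
ft_force: [-0.1, -1.0, 0.1]
opening: 0.0603
gripper_force: 0.0
```

```bash
python3 - <<'E'
from h import *
t=imaging.capture("top");H=hsv(t);h,S,v=[x.astype(int) for x in cv2.split(H)]
c=big((h>10)&(h<35)&(S>90)&(v>60),(265,200,350,310))[:,0];print("brass",ray(t,cv2.minEnclosingCircle(c)[0],.062))
print(*delta([.5688,-.2335,.045],np.radians(76.5)))
E
```

```text
brass [[0.53454868 0.02973124 0.062     ]]
[-0.0027  0.0005  0.0646] -0.0017 [[-0.972, 0.2351, -0.0047], [0.2351, 0.972, 0.0025], [0.0052, 0.0013, -1.0]] [-0.475  0.274  1.588  0.     1.285 -1.808]
```

Scaled: 0.057 m / 0.8 = 0.0713, 0.053 m / 0.8 = 0.0663.

>>> hand_motion(offsets=[-0.0013, 0, 0.0188, 0, 0, 0, -0.0013, 0.0025, 0.0375, 0, 0, 0, -0.0013, 0.0025, 0.0563, 0, 0, 0, -0.0013, 0.0025, 0.0663, 0, 0, 0, -0.0013, 0.0025, 0.0713, 0, 0, 0, -0.0013, 0.0025, 0.0713, 0, 0, 0, -0.0013, 0.0025, 0.0713, 0, 0, 0])

```text
time_s: 46.95
eef_pos: [0.5705, -0.2318, 0.0588]
tool_rot: [0.0, 0.117, 0.993, -0.0]
ft_force: [0.2, 0.3, 0.1]
opening: 0.0597
gripper_force: 0.0
```

```bash
python3 -c "
from h import *
print(*delta([.5688,-.2335,.0445],np.radians(76.5)))"
```

```text
[ 0.0013 -0.0021  0.0143] 0.0001 [[-0.9724, 0.2333, 0.0009], [0.2333, 0.9724, -0.0005], [-0.001, -0.0002, -1.0]] [-0.469  0.337  1.613 -0.     1.191 -1.804]
```

Scaled: 0.0138 m / 0.8 = 0.0173, 0.01 m / 0.8 = 0.0125.

>>> hand_motion(offsets=[0.0016, -0.0025, 0.0063, 0, 0, 0, 0.0016, -0.0025, 0.0125, 0, 0, 0, 0.0016, -0.0025, 0.0173, 0, 0, 0, 0.0016, -0.0025, 0.0173, 0, 0, 0])

```text
time_s: 47.35
eef_pos: [0.5677, -0.233, 0.0433]
tool_rot: [-0.001, 0.118, 0.993, 0.0]
ft_force: [-0.3, -0.1, 0.0]
opening: 0.0598
gripper_force: 0.0
```

>>> hand_motion(offsets=[0, 0, 0, 0, 0, 0, 0, 0, 0, 0, 0, 0, 0, 0, 0, 0, 0, 0, 0, 0, 0, 0, 0, 0, 0, 0, 0, 0, 0, 0, 0, 0, 0, 0, 0, 0], jaw=0.02, squeeze=50)

```text
time_s: 47.95
eef_pos: [0.5687, -0.2334, 0.0447]
tool_rot: [0.0, 0.118, 0.993, -0.0]
ft_force: [-0.8, -0.3, 2.6]
opening: 0.0327
gripper_force: 49.8
```

>>> hand_motion(offsets=[0, 0, -0.0063, 0, 0, 0, 0, 0, -0.025, 0, 0, 0, 0, 0, -0.0563, 0, 0, 0, 0, 0, -0.0938, 0, 0, 0, 0, 0.0063, -0.1188, 0, 0, 0, 0.0025, 0.025, -0.1313, 0, 0, 0, 0.0075, 0.0625, -0.1313, 0, 0, 0, 0.0125, 0.1063, -0.1313, 0, 0, 0, 0.0175, 0.15, -0.1313, 0, 0, 0, 0.0225, 0.1938, -0.1313, 0, 0, 0])

```text
time_s: 48.95
eef_pos: [0.5864, -0.076, 0.149]
tool_rot: [-0.001, 0.117, 0.993, 0.0]
ft_force: [0.0, -0.3, -1.5]
opening: 0.0331
gripper_force: 49.8
```

>>> hand_motion(offsets=[0.005, 0.0375, 0, 0, 0, 0, 0.0088, 0.075, 0, 0, 0, 0, 0.0125, 0.1, 0, 0, 0, 0, 0.0131, 0.1125, 0, 0, 0, 0, 0.0131, 0.1163, 0.0125, 0, 0, 0, 0.0131, 0.1163, 0.0375, 0, 0, 0, 0.0131, 0.1163, 0.0563, 0, 0, 0, 0.0131, 0.1163, 0.0563, 0, 0, 0, 0.0131, 0.1163, 0.0563, 0, 0, 0])

```text
time_s: 49.85
eef_pos: [0.5979, 0.0139, 0.1035]
tool_rot: [-0.001, 0.118, 0.993, -0.0]
ft_force: [0.1, 0.2, -0.8]
opening: 0.0329
gripper_force: 49.8
```

```bash
python3 -c "
from h import *
print(*delta([.5989,.0145,.0755],np.radians(76.5)))"
```

```text
[-0.0009  0.0008  0.028 ] -0.0009 [[-0.9722, 0.2343, -0.0018], [0.2343, 0.9722, -0.0], [0.0018, -0.0004, -1.0]] [-0.062  0.241  1.639 -0.     1.263 -1.397]
```

Scaled: 0.014 m / 0.8 = 0.0175, 0.012 m / 0.8 = 0.015.

>>> hand_motion(offsets=[-0.0013, 0.001, 0, 0, 0, 0, -0.0013, 0.001, 0.0038, 0, 0, 0, -0.0013, 0.001, 0.01, 0, 0, 0, -0.0013, 0.001, 0.015, 0, 0, 0, -0.0013, 0.001, 0.0175, 0, 0, 0, -0.0013, 0.001, 0.0175, 0, 0, 0])

```text
time_s: 50.45
eef_pos: [0.5992, 0.0152, 0.0896]
tool_rot: [-0.001, 0.118, 0.993, -0.0]
ft_force: [0.5, -0.1, -1.6]
opening: 0.0327
gripper_force: 49.8
```

>>> hand_motion(offsets=[0, 0, 0.0038, 0, 0, 0, 0, 0, 0.0075, 0, 0, 0, 0, 0, 0.0113, 0, 0, 0, 0, 0, 0.0144, 0, 0, 0, 0, 0, 0.0144, 0, 0, 0])

```text
time_s: 50.95
eef_pos: [0.5993, 0.0151, 0.0782]
tool_rot: [-0.0, 0.118, 0.993, -0.0]
ft_force: [0.1, -0.2, -1.1]
opening: 0.0327
gripper_force: 49.8
```

Expected seat height is about 75 mm.

Scaled: 0.0022 m / 0.8 = 0.0028, 0.001 m / 0.8 = 0.0013.

>>> hand_motion(offsets=[0, 0, 0.0013, 0, 0, 0, 0, 0, 0.0028, 0, 0, 0, 0, 0, 0.0028, 0, 0, 0])

```text
time_s: 51.25
eef_pos: [0.5997, 0.0151, 0.0765]
tool_rot: [-0.0, 0.118, 0.993, 0.0]
ft_force: [0.2, 0.4, -1.1]
opening: 0.0324
gripper_force: 49.8
```

>>> hand_motion(offsets=[0, 0, 0.0013, 0, 0, 0, 0, 0, 0.0018, 0, 0, 0, 0, 0, 0.0018, 0, 0, 0])

```text
time_s: 51.55
eef_pos: [0.5996, 0.0151, 0.0751]
tool_rot: [-0.0, 0.118, 0.993, -0.0]
ft_force: [0.0, 0.7, -0.4]
opening: 0.033
gripper_force: 49.8
```

Scaled: 0.001 m / 0.8 = 0.0013, 0.0007 m / 0.8 = 0.0009.

>>> hand_motion(offsets=[0, 0, 0.0009, 0, 0, 0, 0, 0, 0.0013, 0, 0, 0, 0, 0, 0.0013, 0, 0, 0])

```text
time_s: 51.85
eef_pos: [0.5998, 0.0151, 0.0747]
tool_rot: [0.0, 0.118, 0.993, -0.0]
ft_force: [-2.5, -0.5, 5.6]
opening: 0.0327
gripper_force: 50.3
```

>>> hand_motion(offsets=[0, 0, 0, 0, 0, 0, 0, 0, 0, 0, 0, 0, 0, 0, -0.0025, 0, 0, 0, 0, 0, -0.0125, 0, 0, 0, 0, 0, -0.0438, 0, 0, 0, 0, 0, -0.0813, 0, 0, 0, 0, 0, -0.1, 0, 0, 0], jaw=0.06)

```text
time_s: 52.55
eef_pos: [0.6012, 0.015, 0.1578]
tool_rot: [0.002, 0.118, 0.993, 0.0]
ft_force: [0.2, 0.4, 0.4]
opening: 0.06
gripper_force: 0.0
```

>>> hand_motion(offsets=[0, -0.015, 0, 0, 0, 0, 0, -0.05, 0, 0, 0, 0, 0, -0.1, 0, 0, 0, 0, 0, -0.15, 0, 0, 0, 0, 0, -0.2, 0, 0, 0, 0, 0, -0.25, 0, 0, 0, 0, 0, -0.3, 0, 0, 0, 0, 0, -0.3375, 0, 0, 0, 0, 0, -0.3563, 0, 0, 0, 0, 0, -0.3563, 0, 0, 0, 0])

```text
time_s: 53.55
eef_pos: [0.5318, -0.2638, 0.1529]
tool_rot: [-0.001, 0.119, 0.993, 0.0]
ft_force: [1.2, 1.0, -0.6]
opening: 0.06
gripper_force: 0.0
```

```bash
python3 - <<'E'
from h import *
s=imaging.capture("scene");t=imaging.capture("top")
cv2.imwrite("pics/c10.png",np.hstack([cv2.resize(t["frame"][200:310,160:350],(460,266),interpolation=cv2.INTER_CUBIC),cv2.resize(s["frame"][185:255,240:335],(340,266),interpolation=cv2.INTER_CUBIC)])[...,::-1])
E
```

```text
(no output)
```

View pics/c10.png

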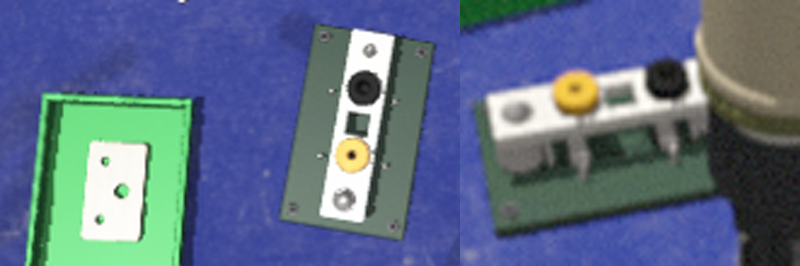

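The drilled plate lies flat in the tray (115,190). The jig is back together: drill plate down, black bush at (364,88) in the far hole and brass bush at (352,155) in the near hole, both heads flush on the plate. I hand the job in.

```bash
python3 -c "
from cell import arm
print(arm.close_job())"
```

```text
the job is handed in; nothing more can be done
None
```

The job is handed in at about 54 s on the robot's clock: the drilled plate lies flat in the green tray, the drill plate is back down on its dowels the same way round, each bush is home in its own hole, and I did not touch the oil can, chisel or steel block.

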